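# Pack up a breaker's place to the height gauge

### The job

Pack up the breaker's place on the mounting plate: stack board packers flat, square and centred on the scribed rectangle, one on another, until the top of the stack is as nearly level with the point of the height gauge as these packers allow. Then set the breaker gently on top, toggle up, centred and lined up with the packing, and let go. Leave spare packers off the stack, and do not knock the gauge or disturb the contactor, screwdriver and bottle.

Things in the scene. Friction and masses are not known exactly. Their poses are not given: they have to be found in the camera images.
- mounting_plate: Fixed bare-metal mounting plate of a control panel, 310 x 400 mm, 4 mm thick, lying on the bench. Origin on its top face (4 mm above the bench) at the centre of a dark scribed rectangle, 68 mm (plate x) by 152 mm (plate y), that marks the breaker's place. At x = +145 mm on the plate a rail along y carries terminals and small breakers up to 65 mm high (x +110 to +180 mm); the rest around the rectangle is bare, but for the gauge.
- bay (a point): Centre of the scribed rectangle, on the plate's top face; axes as the plate's (long side of the rectangle along y).
- gauge: Surface gauge standing on the plate 195 mm from the rectangle's centre towards plate +y: iron base 60 x 72 mm, 38 mm high, with a steel column of 12 mm diameter up to 201 mm. Origin under the base. Fixed: do not touch.
- pointer_tip (a point): Tip of the gauge's scriber: a dark rod of 8 mm diameter that runs level from the column towards the rectangle and ends in a point, 91 mm from the rectangle's centre on its +y side, 16 mm past the outline. The height of this tip is the mark: 71.5 to 91.5 mm above the plate, set differently each time, and it stays there unless knocked. z is up.
- packer_18: Loose brown board packer 18 mm thick, 60 mm wide (its x), 104 mm long (its y), 152 g nominal, lying flat; plain block with two small dark holes painted on its upper face. Origin at the centre of its underside. The four packers (18, 24, 30 and 36 mm thick) differ only in thickness and length: the thicker, the longer. Some three of them always come within 3 mm of the mark, no pair and not all four.
- top_18 (a point): Centre of the upper face of the 18 mm packer, 18 mm above its origin.
- packer_24: Loose brown board packer 24 mm thick, 60 mm wide (its x), 116 mm long (its y), 226 g nominal, lying flat; plain block with two small dark holes painted on its upper face. Origin at the centre of its underside. The four packers (18, 24, 30 and 36 mm thick) differ only in thickness and length: the thicker, the longer. Some three of them always come within 3 mm of the mark, no pair and not all four.
- top_24 (a point): Centre of the upper face of the 24 mm packer, 24 mm above its origin.
- packer_30: Loose brown board packer 30 mm thick, 60 mm wide (its x), 128 mm long (its y), 311 g nominal, lying flat; plain block with two small dark holes painted on its upper face. Origin at the centre of its underside. The four packers (18, 24, 30 and 36 mm thick) differ only in thickness and length: the thicker, the longer. Some three of them always come within 3 mm of the mark, no pair and not all four.
- top_30 (a point): Centre of the upper face of the 30 mm packer, 30 mm above its origin.
- packer_36: Loose brown board packer 36 mm thick, 60 mm wide (its x), 140 mm long (its y), 408 g nominal, lying flat; plain block with two small dark holes painted on its upper face. Origin at the centre of its underside. The four packers (18, 24, 30 and 36 mm thick) differ only in thickness and length: the thicker, the longer. Some three of them always come within 3 mm of the mark, no pair and not all four.
- top_36 (a point): Centre of the upper face of the 36 mm packer, 36 mm above its origin.
- breaker: Loose black two-pole moulded-case breaker, 54 mm wide (its x), 120 mm long (its y), about 0.6 kg, lying on its flat back, toggle up. Origin at the centre of its underside. Its body is 46 mm high at the ends (terminals) and 62 mm high over the middle 78 mm; the toggle (20 x 12 mm) rises to 77 mm.
- contactor: Bystander: loose grey contactor, 45 x 78 mm, 56 mm high, standing among the packers. Origin at the centre of its underside.
- screwdriver: Bystander: screwdriver, 200 mm long, lying at the far side of the bench beyond the packers.
- bottle: Bystander: white bottle with blue cap, 52 mm diameter, 110 mm high, standing to the right of the packers.
Things that resemble listed ones, but are neither listed nor needed, are in the scene too. What is shaped like the packer_30 but orange or turquoise is not meant.

How it is judged:
By the outcome, as a careful person would: the job done as asked, in the order asked, and still so for the second after the job is handed in, with the robot touching nothing.
It also fails if it takes over 72 s, if anything falls off the work surface, if the arm or the gripper's body presses on something with over 40 N, if the wrist force passes 120 N, or if a joint passes its speed limit or range.

### The arm

A 7-joint arm with a two-finger parallel gripper is mounted at the origin on the work surface. World frame = base frame: x ahead of the robot, y to its left, z up, the work surface at z = 0. Lengths are in m, angles in rad, forces in N, time in s.
With the tool pointing down it reaches from about 0.4 to 0.85 m from the base axis. Payload 4.4 kg.
Tool frame: the origin (TCP) lies at the very end of the fingers, on their centre line; the grasp point (between the pads) lies 19 mm behind it; z points along the fingers, y is the line along which they close (so a half turn about z gives the same grasp; the last joint's range is limited). The gripper opens to 94 mm and grips with 3 to 60 N. Pads are 16 mm wide; open, the fingers measure 119 mm over their backs; the gripper's body (75 mm by 177 mm) begins 78 mm behind the grasp point.
Start: joints at [1.135, 0.628, 0.038, 1.517, -0.027, 0.996, -0.02], TCP at [0.235, -0.606, 0.205] pointing down, gripper open.
Joint ranges: [-3.06, 3.06], [-0.37, 2.12], [-1.25, 1.32], [0.18, 2.47], [-1.1, 4.24], [0.23, 1.98], [-2.94, 2.94]. Speed limits (rad/s): [2.57, 2.57, 3.14, 3.14, 3.14, 3.14, 3.14].

### API

Orientations are given as a unit quaternion [w, x, y, z].
In Python, from rig import ctrl gives the robot as it stands. The module is installed in compiled form; this text tells all that it offers.
- The arm moves only by the tool carry_out, never from a script. Its argument "plan" is a list of rows, each an object of numbers: "dx", "dy", "dz": the shift along the tool's x, y, z in m; "rx", "ry", "rz": the turn, a rotation vector about the tool's x, y, z in degrees; "jaw": the finger opening in m, from 0 to 0.094. In form: [{"dx": .., "dy": .., "dz": .., "rx": .., "ry": .., "rz": .., "jaw": ..}, ...]. A call has exactly 5 rows; each row is the pose to reach, as a shift and turn from the pose commanded when the call began, along the tool's axes at that moment; what a row does not reach only later rows make up. A row lasts 1/8 s, in which the tool goes at most 62.5 mm and 10.7 degrees, less where a joint would pass 70% of its speed; a pose out of reach is approached as far as the arm can. A call with a gripper value outside its range is refused whole. The fingers move at their own pace and stop on an object; "newtons" is the grip in N (left out, the last holds). Time passes only in rows, so rows that repeat a pose let the fingers close, or fill a call up. It gives the time, the measured TCP pose, the force, the opening and the grip force at its end, in the units of the state.
- ctrl.get_obs(): the state, without advancing time (a new reading comes with each control period).
- ctrl.read_camera(name): name is "side" or "top"; returns a dict with "img" (384x512x3 uint8, red, green, blue), "camera_matrix" (3x3 intrinsics, pixels), "k1" (the pictures are not rectified: a ray, as slopes to the right and down, at radius r is drawn at 1 + k1 r^2 times it, then the intrinsics apply), "world_to_cam" (4x4, takes a point from world to camera coordinates). Camera axes: x right, y down, z forward; pixel columns grow to the right and rows downward; lengths in m; the calibration is good to about 2 mm. A picture is of the moment at which its call begins. There is no depth.
- ctrl.job_done(): hands the job in; it is judged then, once.
Trained networks look in the newest picture that a camera, given by its name, has taken for a name from the list of things; names that differ only in an ending like _2 or _b are one class to them, and where a whole thing is asked for, a point or a joint stands for the part that bears it (a point fixed in the world has none). Each returns a list of dicts, best first, with "conf" (0 to 1); they miss things now and then, are a little off and sometimes report something else, mostly with a low value. They report only what shows in the picture. A call takes as long as a camera call. They do not tell look-alikes from the thing itself.
- ctrl.spot_in(thing, camera): "point" ([x, y, z] in m, in the coordinates of the camera as it stood for that picture, good to about 4 mm: the middle of the surface that is visible of it).
- ctrl.silhouettes(thing, camera): "region" (384x512 bool, what is visible of it).
- ctrl.pinpoint(thing, camera): "point" ([x, y, z] in m, in the coordinates of the camera as it stood for that picture, good to about 4 mm: a listed point, or the origin of a listed thing).
The state is a dict: "clock": time; "joints": joint angles; "joint_velocities": joint speeds; "effort": joint torques, N m; "tcp_pos": TCP position; "ee_rot": TCP orientation; "force": force on the tool from outside, world axes, zero at the start; "torque": the same for the moment, N m; "gripper_width": finger opening in m; "gripper_force": force on a finger pad.
Only numpy, scipy, OpenCV 4.12 (cv2) and the standard library are available. Lean on these libraries where they do the work, as an engineer would, in place of code of your own. Each camera call takes 0.05 s, during which the arm holds its last target. There are 200 camera calls.

## Working session

There is one attempt and no reset: what is moved stays moved. The work goes in short steps, Python scripts to look and compute and a tool call to move; the robot and the scene stay as the last step left them, time stands still between calls to the robot, and variables do not carry over. Pictures are saved under pics/ and viewed, at most 10 in all, crops included, and the job is handed in when it is done.

Besides the shell and the picture viewer there is one more tool, called after ">>>" by a JSON object that holds its "fn" and its "kwargs". carry_out: Moves the arm, as the interface text tells. Its arguments: {"type":"object","properties":{"plan":{"type":"array","items":{"type":"object","properties":{"dx":{"type":"number"},"dy":{"type":"number"},"dz":{"type":"number"},"rx":{"type":"number"},"ry":{"type":"number"},"rz":{"type":"number"},"jaw":{"type":"number"}}}},"newtons":{"type":"number"}},"required":["plan"]}

```bash
mkdir -p pics; cat > h.py <<'E'
import numpy as np, cv2
from rig import ctrl
def w(cam,p):
    return (np.linalg.inv(cam["world_to_cam"])@np.r_[p,1])[:3]
def proj(cam,P):
    c=(cam["world_to_cam"]@np.r_[P,1])[:3]; s=c[:2]/c[2]; s=s*(1+cam["k1"]*(s@s))
    K=cam["camera_matrix"]; return np.array([K[0,0]*s[0]+K[0,2],K[1,1]*s[1]+K[1,2]])
def ray(cam,uv):
    K=cam["camera_matrix"]; d=np.array([(uv[0]-K[0,2])/K[0,0],(uv[1]-K[1,2])/K[1,1]]); s=d.copy()
    for _ in range(20): s=d/(1+cam["k1"]*(s@s))
    T=np.linalg.inv(cam["world_to_cam"]); return T[:3,3],T[:3,:3]@np.r_[s,1]
def onz(cam,uv,z):
    o,d=ray(cam,uv); return o+d*(z-o[2])/d[2]
def footprint(cam,region,z):
    """min-area rect of region's pixels cast on plane z: centre, size, long-axis yaw deg"""
    c=max(cv2.findContours(region.astype(np.uint8),cv2.RETR_EXTERNAL,cv2.CHAIN_APPROX_NONE)[0],key=cv2.contourArea)[:,0]
    P=np.array([onz(cam,u,z)[:2] for u in c.astype(float)],np.float32)
    B=cv2.boxPoints(cv2.minAreaRect(P*1000)); e=[B[1]-B[0],B[2]-B[1]]
    e.sort(key=np.linalg.norm); return B.mean(0)/1000,[np.linalg.norm(v).round(1) for v in e],np.degrees(np.arctan2(e[1][1],e[1][0]))%180
def save(n,img): cv2.imwrite("pics/"+n,cv2.cvtColor(img,cv2.COLOR_RGB2BGR))
E
python3 - <<'E'
from h import *
np.set_printoptions(precision=4,suppress=True)
for n in("top","side"):
    c=ctrl.read_camera(n); save(n+"0.png",c["img"])
    T=np.linalg.inv(c["world_to_cam"]); print(n,T[:3,3],T[:3,2],c["camera_matrix"][0,0],c["k1"])
    for t in("bay","pointer_tip","packer_18","packer_24","packer_30","packer_36","breaker","gauge","contactor","bottle"):
        print(t,[(round(d["conf"],2),w(c,d["point"]).round(4),proj(c,w(c,d["point"])).round()) for d in ctrl.pinpoint(t,n)])
print(ctrl.get_obs())
E
```

```text
top [ 0.3626 -0.01    1.1662] [ 0.2085  0.001  -0.978 ] 400.5186699604543 -0.09530968988097079
bay [(0.59, array([0.5523, 0.2385, 0.0043]), array([175., 203.]))]
pointer_tip [(0.74, array([0.5463, 0.3292, 0.0832]), array([137., 200.]))]
packer_18 [(0.85, array([ 0.617 , -0.4524,  0.0019]), array([406., 182.])), (0.75, array([ 0.787 , -0.34  , -0.0049]), array([366., 129.])), (0.72, array([ 0.651 , -0.2815,  0.    ]), array([350., 171.])), (0.7, array([ 0.3942, -0.2867,  0.0015]), array([355., 257.])), (0.64, array([ 0.6897, -0.1144,  0.0007]), array([294., 158.])), (0.57, array([ 0.5562, -0.0997,  0.0009]), array([290., 202.]))]
packer_24 [(0.85, array([ 0.617 , -0.4524,  0.0019]), array([406., 182.])), (0.75, array([ 0.787 , -0.34  , -0.0049]), array([366., 129.])), (0.72, array([ 0.651 , -0.2815,  0.    ]), array([350., 171.])), (0.7, array([ 0.3942, -0.2867,  0.0015]), array([355., 257.])), (0.64, array([ 0.6897, -0.1144,  0.0007]), array([294., 158.])), (0.57, array([ 0.5562, -0.0997,  0.0009]), array([290., 202.]))]
packer_30 [(0.85, array([ 0.617 , -0.4524,  0.0019]), array([40
[... 3245 characters left out ...]
array([318., 153.]))]
contactor [(0.8, array([ 0.5223, -0.288 , -0.003 ]), array([282., 160.]))]
bottle [(0.54, array([ 0.4702, -0.4406, -0.0053]), array([297., 139.]))]
{'clock': 1.1, 'joints': array([ 1.1352,  0.6284,  0.0385,  1.5174, -0.027 ,  0.9963, -0.02  ]), 'joint_velocities': array([ 0.0006,  0.0007, -0.0002, -0.0007, -0.002 ,  0.0001,  0.0005]), 'effort': array([ -0.0003, -54.961 ,   1.1431, -18.6944,  -0.0523,   0.0155,
         0.    ]), 'tcp_pos': array([ 0.2349, -0.6061,  0.2055]), 'ee_rot': array([0.    , 0.983 , 0.1838, 0.    ]), 'force': array([0.1702, 0.4274, 0.6815]), 'torque': array([-0.0161, -0.0081, -0.0033]), 'gripper_force': 0.0, 'gripper_width': 0.09392354974256735}
```

View top.

View pics/top0.png

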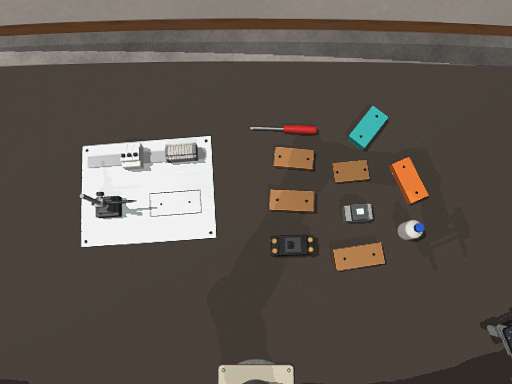

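View pics/side0.png

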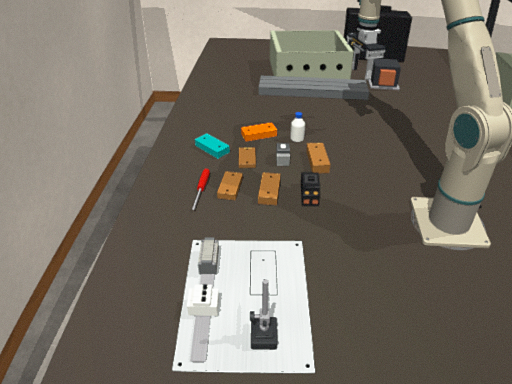

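```bash
python3 - <<'E'
from h import *
np.set_printoptions(precision=4,suppress=True)
ct=ctrl.read_camera("top")
for d in ctrl.silhouettes("packer_18","top"):
    print(round(d["conf"],2),int(d["region"].sum()),[ (z,)+footprint(ct,d["region"],z) for z in(.018,.036)], ct["img"][d["region"]].mean(0).round())
for d in ctrl.silhouettes("breaker","top"): print("br",d["conf"],footprint(ct,d["region"],.054))
cs=ctrl.read_camera("side")
a=cv2.resize(ct["img"][185:220,75:210],None,fx=5.9,fy=5.9,interpolation=cv2.INTER_CUBIC)
b=cv2.resize(cs["img"][240:355,215:325],None,fx=5,fy=5,interpolation=cv2.INTER_CUBIC)
save("tipt.png",a);save("tips.png",b);print(a.shape,b.shape)
cv2.imwrite("ct.png",ct["img"][:,:,::-1]);cv2.imwrite("cs.png",cs["img"][:,:,::-1])
E
```

```text
0.95 1070 [(0.018, array([ 0.3969, -0.2893], dtype=float32), [np.float32(61.6), np.float32(147.6)], np.float32(98.601364)), (0.036, array([ 0.3964, -0.2849], dtype=float32), [np.float32(60.6), np.float32(145.2)], np.float32(98.601234))] [173. 122.  75.]
0.76 870 [(0.018, array([ 0.7838, -0.3392], dtype=float32), [np.float32(65.0), np.float32(140.0)], np.float32(141.5214)), (0.036, array([ 0.7772, -0.3341], dtype=float32), [np.float32(64.0), np.float32(137.8)], np.float32(141.52141))] [ 59. 168. 163.]
0.73 705 [(0.018, array([ 0.6472, -0.2786], dtype=float32), [np.float32(64.0), np.float32(107.0)], np.float32(95.386826)), (0.036, array([ 0.6427, -0.2744], dtype=float32), [np.float32(63.0), np.float32(105.3)], np.float32(95.38677))] [152. 107.  66.]
0.64 1003 [(0.018, array([ 0.6191, -0.4521], dtype=float32), [np.float32(72.8), np.float32(129.9)], np.float32(23.598135)), (0.036, array([ 0.6151, -0.4451], dtype=float32), [np.float32(71.6), np.float32(127.9)], np.float32(23.598156))] [212. 113.  51.]
0.57 755 [(0.018, array([ 0.6855, -0.1119], dtype=float32), [np.float32(67.8), np.float32(110.7)], np.float32(84.557106)), (0.036, array([ 0.6805, -0.1103], dtype=float32), [np.float32(66.8), np.float32(109.0)], np.float32(84.557076))] [160. 114.  71.]
0.56 921 [(0.018, array([ 0.5569, -0.1028], dtype=float32), [np.float32(64.0), np.float32(126.0)], np.float32(87.584785)), (0.036, array([ 0.5538, -0.1013], dtype=float32), [np.float32(63.0), np.float32(124.1)], np.float32(87.58484))] [162. 116.  73.]
br 0.82 (array([ 0.4268, -0.1001], dtype=float32), [np.float32(54.9), np.float32(116.0)], np.float32(90.00606))
(206, 796, 3) (575, 550, 3)
```

View pics/tipt.png

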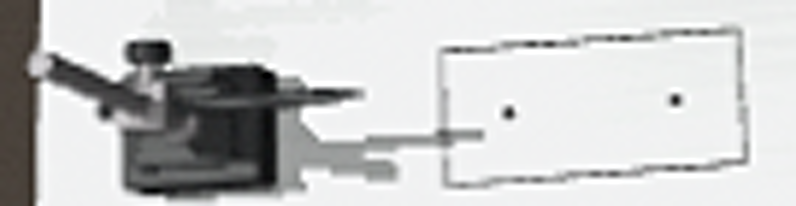

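View pics/tips.png

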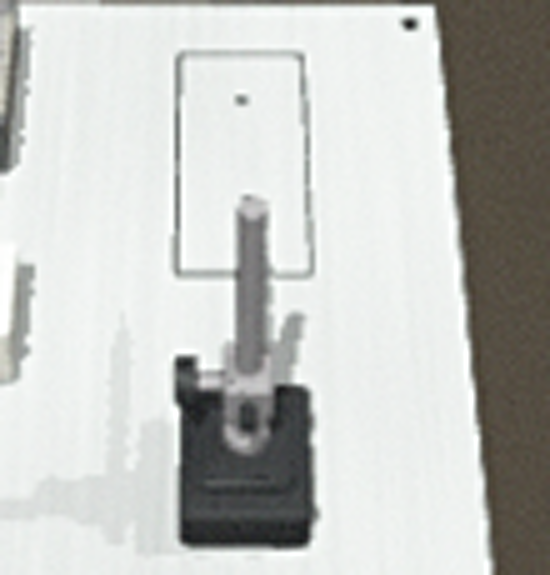

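```bash
cat > fit.py <<'E'
from h import *
from scipy.optimize import least_squares
from scipy.ndimage import map_coordinates
np.set_printoptions(precision=2,suppress=True,linewidth=200)
def fitrect(c,g,x0):
    def W(p,a,b,z=0): 
        s,k=np.sin(p[2]),np.cos(p[2]); return np.array([p[0]+k*a-s*b,p[1]+s*a+k*b,.004+z])
    p=np.array(x0)
    for it in range(4):
        obs=[]
        for side in range(4):
            for t in np.linspace(-.9,.9,60):
                a,b=[(.034,.076*t),(-.034,.076*t),(.034*t,.076),(.034*t,-.076)][side]
                n=(1,0) if side<2 else(0,1); ds=np.arange(-.009,.0091,.0005)
                uv=np.array([proj(c,W(p,a+n[0]*d,b+n[1]*d)) for d in ds])
                v=map_coordinates(g,[uv[:,1],uv[:,0]],order=1); dk=np.clip(np.median(v)-v-12,0,None)
                if dk.max()>15 and dk.max()<150: obs.append((a,b,side,(dk*ds).sum()/dk.sum()))
        o=np.array(obs)
        def res(q):
            r=[]
            for a,b,s,d in o:
                P=W(p,a+(d if s<2 else 0),b+(d if s>=2 else 0)); e=P[:2]-q[:2]
                k,sn=np.cos(q[2]),np.sin(q[2]); l=(k*e[0]+sn*e[1],-sn*e[0]+k*e[1])
                r.append((l[0]-a if s<2 else l[1]-b)*1000)
            return np.array(r)
        f=least_squares(res,p,loss="soft_l1",x_scale=[.001,.001,.01]); p=f.x
    r=res(p); print("rect",p[:2]*1000,np.degrees(p[2]),"n",len(o),"side res",[(np.median(r[o[:,2]==s]),int((o[:,2]==s).sum())) for s in range(4)])
    return p,W
E
python3 - <<'E'
from fit import *
im={n:cv2.imread(f) for n,f in(("top","ct.png"),("side","cs.png"))}
for n in("top","side"):
    c=ctrl.read_camera(n); g=im[n].astype(float).mean(2)
    init=(.5535,.239,np.radians(0)); 
    if n=="top":
        q=[onz(c,((u+.5)/5.9-.5+75,(v+.5)/5.9-.5+185),.004)[:2] for u,v in((441,50),(741,29),(747,161),(445,186))]
        m=np.mean(q,0); e=(q[0]-q[1]+q[3]-q[2]); init=(m[0],m[1],np.arctan2(-e[0],e[1])); print(np.array(q),init)
    p,W=fitrect(c,g,init)
    if n=="top":
        init=p; P0=p
        P=lambda a,b,z:proj(c,W(p,a,b,z))
        def loc(u,v):
            X=onz(c,((u+.5)/5.9-.5+75,(v+.5)/5.9-.5+185),.004)[:2]-p[:2]; k,s=np.cos(p[2]),np.sin(p[2]); return np.array([k*X[0]+s*X[1],-s*X[0]+k*X[1]])*1000
        print("plate coords of: tipshadow",loc(482,134),"col shadow end",loc(395,170),"tip",loc(362,93),"coltop",loc(40,63))
        for h in(.072,.075,.078,.081,.084,.087,.09):
            row=[]
            for b in np.arange(.096,.13,.002):
                ds=np.arange(-.011,.0111,.0005); uv=np.array([P(d,b,h) for d in ds])
                v=map_coordinates(g,[uv[:,1],uv[:,0]],order=1); dk=np.clip(np.percentile(v,85)-v-30,0,None); row.append((dk*ds).sum()/max(dk.sum(),1e-9)*1000)
            ax=[P(0,b,h) for b in np.arange(.081,.105,.0027)]; ax=np.array(ax)
            print(h,"lat",np.median(row),"axis",map_coordinates(g,[ax[:,1],ax[:,0]],order=1).round(0), "tip px",P(0,.091,h))
        print(P(0,.195,.197),"coltop px")
E
```

```text
[[0.58 0.32]
 [0.59 0.17]
 [0.53 0.16]
 [0.51 0.31]] (np.float64(0.5523686874383725), np.float64(0.23883774850680517), np.float64(0.08101942975550479))
rect [552.06 239.36] 4.861687246148833 n 237 side res [(np.float64(0.006559576407043355), 57), (np.float64(-0.16714525094994534), 60), (np.float64(-0.8698574058893377), 60), (np.float64(0.6818697664224549), 60)]
plate coords of: tipshadow [-9.32 55.87] col shadow end [-24.01 100.38] tip [ 16.38 116.28] coltop [ 45.23 283.46]
0.072 lat 2.5652447150169353 axis [241. 242. 241. 242. 244. 196. 186. 165. 166.] tip px [137.26 201.08]
0.075 lat 1.9859348237838992 axis [241. 241. 241. 243. 224. 177. 159. 135. 131.] tip px [136.94 200.9 ]
0.078 lat 1.3934538616639902 axis [242. 241. 242. 244. 204. 168. 134. 109.  95.] tip px [136.61 200.72]
0.081 lat 0.8132367636318348 axis [242. 241. 242. 243. 183. 157. 116. 100.  79.] tip px [136.29 200.54]
0.084 lat 0.22498915405068 axis [241. 241. 243. 223. 172. 139. 105.  91.  76.] tip px [135.97 200.36]
0.087 lat -0.35573317482354694 axis [241. 242. 244. 202. 158. 121.  96.  86.  71.] tip px [135.64 200.17]
0.09 lat -0.9525175837535174 axis [241. 242. 242. 185. 142. 103.  87.  85.  62.] tip px [135.31 199.99]
[ 81.75 196.01] coltop px
rect [553.36 240.77] 4.76145909253369 n 225 side res [(np.float64(0.07686810201132377), 60), (np.float64(0.03780920220420106), 60), (np.float64(-0.3716509066173379), 45), (np.float64(0.054122097223031906), 60)]
```

```bash
python3 - <<'E'
import cv2,numpy as np
t=cv2.imread("ct.png")[188:213,86:136]; s=cv2.imread("cs.png")[298:338,245:285]
a=cv2.resize(t,None,fx=16,fy=16,interpolation=cv2.INTER_NEAREST)[:400]; b=cv2.resize(s,None,fx=14,fy=14,interpolation=cv2.INTER_NEAREST)
cv2.imwrite("pics/z.png",a)
cv2.imwrite("pics/zs.png",b)
E
```

```text
(no output)
```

View pics/z.png

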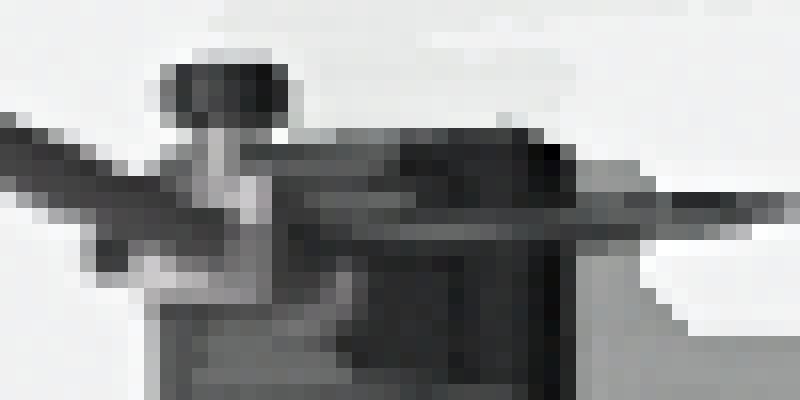

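View pics/zs.png

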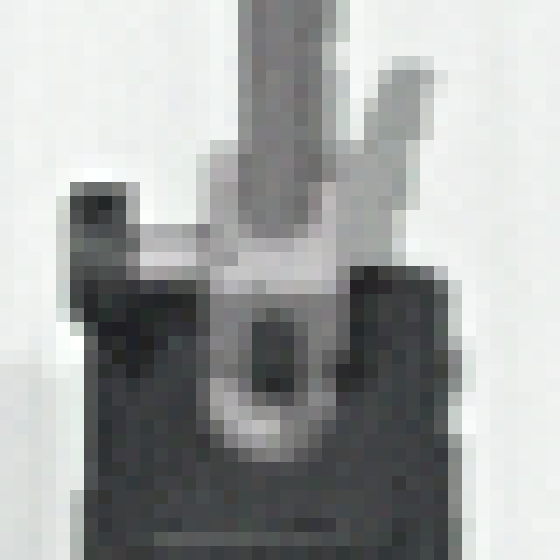

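```bash
python3 - <<'E'
from fit import *
cams={n:ctrl.read_camera(n) for n in("top","side")}
off={"top":(.55206,.23936,np.radians(4.81)),"side":(.55336,.24077,np.radians(4.81))}
def pr(n,uv):
    o,d=ray(cams[n],uv); x,y,a=off[n]; R=np.array([[np.cos(a),np.sin(a),0],[-np.sin(a),np.cos(a),0],[0,0,1]])
    return R@(o-[x,y,.004])*1000,R@d/np.linalg.norm(d)
def tri(a,b):
    A=[];B=[]
    r=[pr("top",a),pr("side",b)]
    M=[np.eye(3)-np.outer(d,d) for o,d in r]
    X=np.linalg.solve(sum(M),sum(m@o for m,(o,d) in zip(M,r))); return X,[np.linalg.norm(m@(X-o)) for m,(o,d) in zip(M,r)]
print("knob",tri((99.75,193.6),(251.8,315.6)))
print("tail",tri((92.5,203.25),(264.0,322.5)))
# side: knob/tail at assumed plate y, solve z
for nm,uv,ys in(("knob",(251.8,315.6),(195,)),("tail",(264.0,322.5),(205,210,215,220))):
    o,d=pr("side",uv); print(nm,[(o+d*(y-o[1])/d[1]) for y in ys])
o,d=pr("top",(99.75,193.6)); print("knob top ray at y195",o+d*(195-o[1])/d[1])
# top image: bare rod lateral at h fit between clamp and tip
o,d=pr("side",(267+.0,281)); 
# column top in side: 
print("coltop side px", [proj(cams["side"],(np.r_[off["side"][0]-np.sin(off["side"][2])*.195,off["side"][1]+np.cos(off["side"][2])*.195,.205]))])
E
```

```text
knob (array([ 27.85, 194.7 ,  80.4 ]), [np.float64(0.027252037643369274), np.float64(0.027252037643400055)])
tail (array([  1.63, 214.27,  83.32]), [np.float64(0.05289874034599391), np.float64(0.05289874034601909)])
knob [array([ 27.82, 195.  ,  80.82])]
tail [array([  1.31, 205.  ,  69.47]), array([  1.51, 210.  ,  76.95]), array([  1.71, 215.  ,  84.43]), array([  1.91, 220.  ,  91.91])]
knob top ray at y195 [ 28.05 195.    79.63]
coltop side px [array([265.74, 280.39])]
```

```bash
cat > g.py <<'E'
from fit import *
im={n:cv2.imread(f).astype(float).mean(2) for n,f in(("top","ct.png"),("side","cs.png"))}
cams={n:ctrl.read_camera(n) for n in("top","side")}
off={"top":(.55206,.23936,np.radians(4.81)),"side":(.55336,.24077,np.radians(4.81))}
def P(n,a,b,z):
    x,y,t=off[n]; a,b,z=a/1e3,b/1e3,z/1e3
    return proj(cams[n],np.array([x+np.cos(t)*a-np.sin(t)*b,y+np.sin(t)*a+np.cos(t)*b,.004+z]))
def prof(n,q,dirv,half,step=.1):
    s=np.arange(-half,half+1e-9,step); uv=np.array([q+dirv*t for t in s])
    return s,map_coordinates(im[n],[uv[:,1],uv[:,0]],order=1)
def edges(s,v,bg,fg):
    """outer 50% crossings around the middle"""
    d=v<(bg+fg)/2; i=np.where(d)[0]; return (s[i[0]],s[i[-1]]) if len(i) else None
def lateral(n,p0,p1,ts,half=5):
    P0,P1=P(n,*p0),P(n,*p1); a=(P1-P0)/np.linalg.norm(P1-P0); m=np.array([-a[1],a[0]]); out=[]
    for t in ts:
        q=P(n,*(np.array(p0)+t*(np.array(p1)-p0))); s,v=prof(n,q,m,half); dk=np.clip(v.max()-v-25,0,None); out.append((dk*s).sum()/dk.sum())
    return np.array(out),m,a
E
python3 - <<'E'
from g import *
c0,c1=(0,195,0),(0,195,201)
for n,zs in(("top",np.arange(140,196,8)),("side",np.arange(112,196,8))):
    o,m,a=lateral(n,c0,c1,zs/201,4.5)
    dx=(P(n,1,195,150)-P(n,0,195,150))@m; dy=(P(n,0,196,150)-P(n,0,195,150))@m
    print(n,"column lateral px",o,"per mm gx,gy",dx,dy)
    e=P(n,*c1); s,v=prof(n,e+m*np.mean(o),a,6,.5); print(" end along axis",v.round(), "mm/px z",1/((P(n,0,195,201)-P(n,0,195,200))@a))
for h in(78,81,84):
    o,m,a=lateral("top",(0,125,h),(0,91,h),np.linspace(0,.8,9),4); print("rod",h,o,"x/mm",(P("top",1,110,h)-P("top",0,110,h))@m)
# knob extents
for n,x in(("top",28),("side",28)):
    for h in(78,81,84):
        q=P(n,x,195,h); print(n,h,"knob centre px",q)
print("top knob block"); print(im["top"][190:198,94:107].round()); print("side knob block"); print(im["side"][308:324,248:262].round())
E
```

```text
top column lateral px [0.55 0.51 0.56 0.65 0.53 0.52 0.63] per mm gx,gy 0.3479828839388943 -0.1703447425599383
 end along axis [ 65.  66.  67.  66.  65.  63.  61.  94. 142. 174. 195. 204. 206. 202. 185. 160. 112.  68.  64.  65.  66.  66.  66.  65.  66.] mm/px z 5.378875247724446
side column lateral px [ 0.23  0.09 -0.07 -0.18 -0.09 -0.48 -0.17 -0.44 -0.63 -0.79 -0.75] per mm gx,gy -0.4861775197785431 0.02030345151860518
 end along axis [126. 125. 123. 122. 125. 133. 157. 178. 188. 196. 196. 195. 190. 188. 194. 204. 225. 240. 240. 240. 239. 238. 238. 238. 238.] mm/px z 3.0963533394280054
rod 78 [-0.35 -0.89 -0.55 -0.52 -0.45 -0.44 -0.38 -0.53 -0.45] x/mm -0.35430704213851255
rod 81 [-0.04 -0.68 -0.48 -0.31 -0.25 -0.24 -0.2  -0.3  -0.25] x/mm -0.3552001272658986
rod 84 [ 0.13 -0.21 -0.41 -0.09 -0.06 -0.03 -0.02 -0.04 -0.07] x/mm -0.35609760819451475
top 78 knob centre px [ 99.97 193.72]
top 81 knob centre px [ 99.56 193.53]
top 84 knob centre px [ 99.15 193.33]
side 78 knob centre px [251.72 316.35]
side 81 knob centre px [251.72 315.55]
side 84 knob centre px [251.71 314.75]
top knob 
[... 1035 characters left out ...]
. 123. 184. 173. 173. 160. 128. 155. 170.]
 [244. 205. 108.  99.  96.  88. 105. 183. 185. 183. 177. 149. 162. 168.]
 [245. 208.  88.  91.  94. 100. 138. 214. 210. 210. 201. 165. 157. 153.]
 [246. 206.  80.  71.  78.  76. 110. 166. 161. 157. 149. 141. 175. 198.]
 [246. 205.  69.  49.  61.  59.  55.  70.  64.  71.  73.  99. 161. 182.]
 [244. 206.  67.  41.  56.  48.  42.  39.  36.  37.  42.  78. 127. 132.]
 [242. 223. 106.  38.  44.  46.  35.  39.  41.  47.  44.  77. 125. 126.]
 [240. 252. 202.  67.  34.  32.  34.  41.  47.  52.  50.  73. 123. 128.]
 [239. 251. 255.  94.  40.  45.  34.  33.  46.  70.  64.  89. 132. 127.]
 [238. 248. 249.  85.  57.  36.  39.  40.  57.  63.  67.  82. 118. 124.]]
```

```bash
python3 - <<'E'
from g import *
for n in("top","side"):
    print(n)
    a=np.arange(-36,8,2.); b=np.arange(140,46,-4.)
    for bb in b:
        uv=np.array([P(n,x,bb,0) for x in a]); print(int(bb),map_coordinates(im[n],[uv[:,1],uv[:,0]],order=1).round().astype(int))
for x,y,z in((1.6,215,78),(1.6,215,81),(1.6,212,81)): print(P("top",x,y,z+2),P("side",x,y,z))
print(im["top"][200:207,88:97].round(),im["side"][317:330,259:271].round())
E
```

```text
top
140 [241 241 242 242 242 243 245 231 194 167 154 157 157 156 154 162 189 238 244 244 243 244]
136 [241 241 241 242 242 244 246 226 188 163 154 157 156 153 156 217 242 245 243 242 241 243]
132 [241 241 241 242 244 236 198 170 151 154 156 156 153 152 166 225 241 243 242 241 241 242]
128 [241 241 242 242 245 231 191 165 152 155 156 157 155 151 173 234 242 243 242 242 242 243]
124 [241 241 242 242 245 226 186 162 153 155 157 157 155 151 184 240 242 243 241 241 241 242]
120 [241 241 242 243 246 220 183 158 153 156 156 156 155 150 193 242 244 243 242 241 242 242]
116 [241 241 243 239 225 193 165 153 153 166 197 181 162 150 187 222 241 243 242 241 242 242]
112 [242 242 244 226 185 160 149 151 151 184 245 203 172 151 148 180 240 242 242 241 241 241]
108 [241 243 246 221 182 157 149 151 151 193 237 195 168 151 148 190 241 243 242 241 241 241]
104 [242 243 245 213 176 153 148 152 160 207 230 187 164 151 149 202 242 243 242 242 241 241]
100 [242 243 244 220 199 184 182 194 223 238 232 203 172 153 147 210 242 243 242 242 241 241]
96 [242 242 242 243 244 245 244 243 243 243 245 239 192 163 15
[... 3945 characters left out ...]
  33.]
 [ 78. 127. 132. 128. 123. 121. 125. 123. 125. 125. 100.  43.]
 [ 77. 125. 126. 125. 106.  85.  99. 117. 123. 124. 100.  46.]
 [ 73. 123. 128. 115.  62.  67.  71.  98. 123. 128.  95.  39.]
 [ 89. 132. 127. 112.  62.  64.  61.  89. 123. 119.  92.  45.]
 [ 82. 118. 124. 103.  63.  66.  61.  89. 117.  97.  68.  42.]
 [ 80. 118. 111.  99.  57.  55.  55.  79. 111.  83.  43.  40.]
 [ 94. 157. 145. 112.  57.  41.  48.  85. 120. 104.  45.  49.]
 [ 93. 162. 170. 140. 104.  87.  78. 103. 137. 128.  61.  63.]
 [ 84. 150. 176. 167. 147. 148. 119. 119. 124. 107.  74.  68.]
 [ 76. 108. 155. 181. 190. 179. 130. 121. 104.  85.  67.  68.]
 [ 56.  82. 126. 148. 160. 148. 127. 114.  93.  70.  68.  71.]]
```

```bash
cat > mv.py <<'E'
import numpy as np,sys
def rel(cur,tgt):
    """cur,tgt=(x,y,z mm,phi deg) -> dx,dy,dz (mm), rz(deg) in tool axes at cur"""
    f=np.radians(cur[3]); d=np.array(tgt[:3],float)-cur[:3]
    return [round(float(v),1) for v in(d[0]*np.cos(f)+d[1]*np.sin(f),d[0]*np.sin(f)-d[1]*np.cos(f),-d[2],-(tgt[3]-cur[3]))]
def chain(*p):
    for a,b in zip(p,p[1:]): print(b,"<-",rel(a,b))
E
python3 - <<'E'
from h import *
cams={n:ctrl.read_camera(n) for n in("top","side")}
im={"top":cv2.imread("ct.png"),"side":cv2.imread("cs.png")}
H={"36":(.396,-.287,.036),"18":(.649,-.280,.018),"24?":(.687,-.111,.024),"30?":(.5565,-.1,.03)}
for n in cams:
    hsv=cv2.cvtColor(cv2.resize(im[n],None,fx=4,fy=4,interpolation=cv2.INTER_CUBIC),cv2.COLOR_BGR2HSV)
    for k,(x,y,z) in H.items():
        u=(proj(cams[n],np.array([x,y,z]))+.5)*4
        m=((hsv[:,:,0]<22)&(hsv[:,:,1]>90)&(hsv[:,:,2]>60)).astype(np.uint8)
        lab=cv2.connectedComponents(m)[1]; r=lab==np.bincount(lab[int(u[1])-16:int(u[1])+16,int(u[0])-16:int(u[0])+16][m[int(u[1])-16:int(u[1])+16,int(u[0])-16:int(u[0])+16]>0]).argmax()
        v=hsv[:,:,2][r]; t=cv2.threshold(v.reshape(-1,1),0,255,cv2.THRESH_OTSU)[0]
        for nm,mm in(("all",r),("lit",r&(hsv[:,:,2]>t))):
            c=max(cv2.findContours(mm.astype(np.uint8),cv2.RETR_EXTERNAL,cv2.CHAIN_APPROX_NONE)[0],key=cv2.contourArea)[:,0]
            P=np.array([onz(cams[n],(q+.5)/4-.5,z)[:2] for q in c.astype(float)],np.float32)*1000
            R=cv2.minAreaRect(P);B=cv2.boxPoints(R);e=sorted([B[1]-B[0],B[2]-B[1]],key=np.linalg.norm)[1]
            print(n,k,nm,np.round(R[0],1),np.round(sorted(R[1]),1),round(float(np.degrees(np.arctan2(e[1],e[0]))%180),1),"thr",t)
E
```

```text
top 36 all [ 395.7 -285.9] [ 64.1 148.1] 98.0 thr 137.0
top 36 lit [ 396.5 -288.2] [ 60.3 139.9] 98.2 thr 137.0
top 18 all [ 646.5 -278.6] [ 63.9 110.4] 96.6 thr 126.0
top 18 lit [ 647.3 -279.8] [ 60. 105.] 96.3 thr 126.0
top 24? all [ 682.9 -110. ] [ 67.6 120.2] 84.6 thr 131.0
top 24? lit [ 685.5 -109.9] [ 59.8 116.6] 84.8 thr 131.0
top 30? all [ 555.4 -102.1] [ 65.8 132. ] 87.7 thr 132.0
top 30? lit [ 556.8 -101. ] [ 59.8 127.2] 87.6 thr 132.0
side 36 all [ 398.3 -262.4] [ 74.3 194.5] 97.8 thr 156.0
side 36 lit [ 397.3 -283.4] [ 59.9 144.2] 98.0 thr 156.0
side 18 all [ 646.5 -266.6] [ 63.5 137.1] 95.7 thr 147.0
side 18 lit [ 647.6 -274.2] [ 57.5 111.3] 96.6 thr 147.0
side 24? all [684.9 -94.5] [ 69.2 149.7] 84.9 thr 150.0
side 24? lit [ 686.6 -104.9] [ 59.7 121. ] 85.0 thr 150.0
side 30? all [558.  -82.8] [ 64.9 168.5] 87.6 thr 151.0
side 30? lit [557.8 -93.9] [ 59.6 138.1] 87.7 thr 151.0
```

```bash
python3 -c "
from mv import *
chain((234.9,-606.1,205.5,21.2),(320,-440,200,66.2),(397,-288,120,98.2),(397,-288,12,98.2))"
```

```text
(320, -440, 200, 66.2) <- [139.4, -124.1, 5.5, -45.0]
(397, -288, 120, 98.2) <- [170.1, 9.1, 80.0, -32.0]
(397, -288, 12, 98.2) <- [0.0, 0.0, 108.0, -0.0]
```

>>> {"fn": "carry_out", "kwargs": {"plan": [{"dx":0.028,"dy":-0.025,"dz":0.001,"rz":-9},{"dx":0.056,"dy":-0.05,"dz":0.002,"rz":-18},{"dx":0.084,"dy":-0.074,"dz":0.003,"rz":-27},{"dx":0.112,"dy":-0.099,"dz":0.004,"rz":-36},{"dx":0.139,"dy":-0.124,"dz":0.005,"rz":-45}]}}

```text
$.plan[0]: bad value
```

>>> {"fn": "carry_out", "kwargs": {"plan": [{"dx":0.04,"dy":0.002,"dz":0.01,"rz":-8},{"dx":0.08,"dy":0.004,"dz":0.03,"rz":-16},{"dx":0.12,"dy":0.006,"dz":0.05,"rz":-24},{"dx":0.15,"dy":0.008,"dz":0.07,"rz":-32},{"dx":0.17,"dy":0.009,"dz":0.08,"rz":-32}]}}

```text
$.plan[0]: bad value
```

>>> {"fn": "carry_out", "kwargs": {"plan": [{"dx":0.028,"dy":-0.025,"dz":0.001,"rx":0,"ry":0,"rz":-9,"jaw":0.094},{"dx":0.056,"dy":-0.05,"dz":0.002,"rx":0,"ry":0,"rz":-18,"jaw":0.094},{"dx":0.084,"dy":-0.074,"dz":0.003,"rx":0,"ry":0,"rz":-27,"jaw":0.094},{"dx":0.112,"dy":-0.099,"dz":0.004,"rx":0,"ry":0,"rz":-36,"jaw":0.094},{"dx":0.139,"dy":-0.124,"dz":0.005,"rx":0,"ry":0,"rz":-45,"jaw":0.094}]}}

```text
clock: 2.42
tcp_pos: [0.3203, -0.4392, 0.2006]
ee_rot: [0.0, 0.836, 0.548, 0.0]
force: [0.3, -0.7, -0.2]
gripper_width: 0.094
gripper_force: 0.0
```

>>> {"fn": "carry_out", "kwargs": {"plan": [{"dx":0.04,"dy":0.002,"dz":0.01,"rx":0,"ry":0,"rz":-8,"jaw":0.094},{"dx":0.08,"dy":0.004,"dz":0.03,"rx":0,"ry":0,"rz":-16,"jaw":0.094},{"dx":0.12,"dy":0.006,"dz":0.05,"rx":0,"ry":0,"rz":-24,"jaw":0.094},{"dx":0.15,"dy":0.008,"dz":0.07,"rx":0,"ry":0,"rz":-32,"jaw":0.094},{"dx":0.17,"dy":0.009,"dz":0.08,"rx":0,"ry":0,"rz":-32,"jaw":0.094}]}}

```text
clock: 3.05
tcp_pos: [0.3971, -0.2867, 0.1197]
ee_rot: [-0.0, 0.654, 0.757, 0.0]
force: [-0.3, -0.3, 0.3]
gripper_width: 0.0941
gripper_force: 0.0
```

Could be taken for packers: brown (359,257)=36, (294,158)=24, (292,200)=30, (350,171)=18; orange (408,180) and turquoise (368,128) are not meant. Top-face sizes fit: 140, 116, 127 and 105 mm. A close crop checks the choice.

```bash
python3 -c "
import cv2
t=cv2.imread('ct.png')[100:280,255:435]; cv2.imwrite('pics/crop.png',cv2.resize(t,None,fx=3,fy=3,interpolation=cv2.INTER_CUBIC))"
```

```text
(no output)
```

View pics/crop.png

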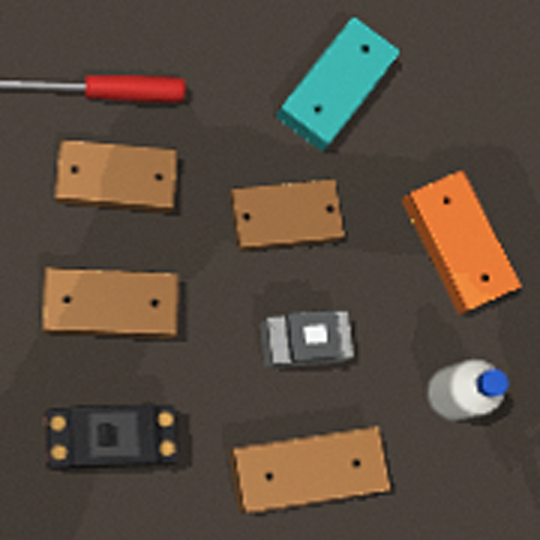

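>>> {"fn": "carry_out", "kwargs": {"plan": [{"dx":-0.001,"dy":0,"dz":0.03,"rx":0,"ry":0,"rz":0,"jaw":0.094},{"dx":-0.001,"dy":0,"dz":0.065,"rx":0,"ry":0,"rz":0,"jaw":0.094},{"dx":-0.001,"dy":0,"dz":0.093,"rx":0,"ry":0,"rz":0,"jaw":0.094},{"dx":-0.001,"dy":0,"dz":0.108,"rx":0,"ry":0,"rz":0,"jaw":0.094},{"dx":-0.001,"dy":0,"dz":0.108,"rx":0,"ry":0,"rz":0,"jaw":0.07}]}}

```text
clock: 3.68
tcp_pos: [0.3965, -0.2891, 0.0119]
ee_rot: [-0.001, 0.655, 0.756, -0.0]
force: [0.5, -0.1, 0.0]
gripper_width: 0.0874
gripper_force: 0.0
```

>>> {"fn": "carry_out", "kwargs": {"plan": [{"dx":0,"dy":0,"dz":0,"rx":0,"ry":0,"rz":0,"jaw":0.05},{"dx":0,"dy":0,"dz":0,"rx":0,"ry":0,"rz":0,"jaw":0.05},{"dx":0,"dy":0,"dz":0,"rx":0,"ry":0,"rz":0,"jaw":0.05},{"dx":0,"dy":0,"dz":0,"rx":0,"ry":0,"rz":0,"jaw":0.05},{"dx":0,"dy":0,"dz":0,"rx":0,"ry":0,"rz":0,"jaw":0.05}], "newtons": 30}}

```text
clock: 4.3
tcp_pos: [0.3976, -0.2897, 0.0133]
ee_rot: [0.001, 0.655, 0.756, 0.0]
force: [-0.2, -0.2, 6.5]
gripper_width: 0.06
gripper_force: 30.0
```

```bash
python3 -c "
from mv import *
chain((397,-289,12,98.2),(397,-289,140,98.2),(475,-25,140,96.5),(552.7,239,110,94.8),(552.7,239,18,94.8))"
```

```text
(397, -289, 140, 98.2) <- [0.0, 0.0, -128.0, -0.0]
(475, -25, 140, 96.5) <- [250.2, 114.9, -0.0, 1.7]
(552.7, 239, 110, 94.8) <- [253.5, 107.1, 30.0, 1.7]
(552.7, 239, 18, 94.8) <- [0.0, 0.0, 92.0, -0.0]
```

>>> {"fn": "carry_out", "kwargs": {"plan": [{"dx":0,"dy":0,"dz":-0.01,"rx":0,"ry":0,"rz":0,"jaw":0.05},{"dx":0,"dy":0,"dz":-0.035,"rx":0,"ry":0,"rz":0,"jaw":0.05},{"dx":0,"dy":0,"dz":-0.07,"rx":0,"ry":0,"rz":0,"jaw":0.05},{"dx":0,"dy":0,"dz":-0.105,"rx":0,"ry":0,"rz":0,"jaw":0.05},{"dx":0,"dy":0,"dz":-0.128,"rx":0,"ry":0,"rz":0,"jaw":0.05}]}}

```text
clock: 4.92
tcp_pos: [0.3962, -0.2892, 0.142]
ee_rot: [0.0, 0.655, 0.756, -0.0]
force: [-0.6, -0.2, -5.3]
gripper_width: 0.0594
gripper_force: 30.0
```

>>> {"fn": "carry_out", "kwargs": {"plan": [{"dx":0.03,"dy":0.014,"dz":0,"rx":0,"ry":0,"rz":0,"jaw":0.05},{"dx":0.08,"dy":0.037,"dz":0,"rx":0,"ry":0,"rz":0.5,"jaw":0.05},{"dx":0.136,"dy":0.062,"dz":0,"rx":0,"ry":0,"rz":1,"jaw":0.05},{"dx":0.192,"dy":0.088,"dz":0,"rx":0,"ry":0,"rz":1.5,"jaw":0.05},{"dx":0.25,"dy":0.115,"dz":0,"rx":0,"ry":0,"rz":1.7,"jaw":0.05}]}}

```text
clock: 5.55
tcp_pos: [0.474, -0.0254, 0.1406]
ee_rot: [-0.0, 0.666, 0.746, -0.001]
force: [0.2, 0.1, -4.1]
gripper_width: 0.0596
gripper_force: 30.0
```

>>> {"fn": "carry_out", "kwargs": {"plan": [{"dx":0.056,"dy":0.024,"dz":0,"rx":0,"ry":0,"rz":0.5,"jaw":0.05},{"dx":0.112,"dy":0.047,"dz":0,"rx":0,"ry":0,"rz":1,"jaw":0.05},{"dx":0.166,"dy":0.07,"dz":0,"rx":0,"ry":0,"rz":1.5,"jaw":0.05},{"dx":0.218,"dy":0.092,"dz":0.01,"rx":0,"ry":0,"rz":1.7,"jaw":0.05},{"dx":0.2535,"dy":0.107,"dz":0.03,"rx":0,"ry":0,"rz":1.7,"jaw":0.05}]}}

```text
clock: 6.18
tcp_pos: [0.5523, 0.2405, 0.1108]
ee_rot: [-0.0, 0.676, 0.737, 0.001]
force: [0.6, -0.8, -3.8]
gripper_width: 0.0597
gripper_force: 30.0
```

>>> {"fn": "carry_out", "kwargs": {"plan": [{"dx":0,"dy":0,"dz":0.02,"rx":0,"ry":0,"rz":0,"jaw":0.05},{"dx":0,"dy":0,"dz":0.045,"rx":0,"ry":0,"rz":0,"jaw":0.05},{"dx":0,"dy":0,"dz":0.068,"rx":0,"ry":0,"rz":0,"jaw":0.05},{"dx":0,"dy":0,"dz":0.08,"rx":0,"ry":0,"rz":0,"jaw":0.05},{"dx":0,"dy":0,"dz":0.086,"rx":0,"ry":0,"rz":0,"jaw":0.05}]}}

```text
clock: 6.8
tcp_pos: [0.5518, 0.2367, 0.024]
ee_rot: [-0.0, 0.677, 0.736, -0.001]
force: [-0.8, -0.7, -3.9]
gripper_width: 0.0597
gripper_force: 30.0
```

```bash
python3 - <<'E'
from h import *
for _ in range(4):
    c=ctrl.read_camera("top"); o=ctrl.get_obs(); print(o["tcp_pos"].round(4),o["force"].round(1),np.degrees(2*np.arctan2(o["ee_rot"][2],o["ee_rot"][1])).round(2))
E
```

```text
[0.5518 0.2368 0.0237] [ 0.5 -0.4 -4.5] 94.78
[0.5521 0.2369 0.0244] [ 0.4 -0.5 -4.2] 94.78
[0.5524 0.2371 0.0248] [-0.2 -0.3 -3.6] 94.78
[0.5527 0.2373 0.0252] [ 0.2  0.5 -3.5] 94.78
```

>>> {"fn": "carry_out", "kwargs": {"plan": [{"dx":0.001,"dy":0,"dz":0.003,"rx":0,"ry":0,"rz":0,"jaw":0.05},{"dx":0.001,"dy":0,"dz":0.006,"rx":0,"ry":0,"rz":0,"jaw":0.05},{"dx":0.001,"dy":0,"dz":0.0075,"rx":0,"ry":0,"rz":0,"jaw":0.05},{"dx":0.001,"dy":0,"dz":0.008,"rx":0,"ry":0,"rz":0,"jaw":0.05},{"dx":0.001,"dy":0,"dz":0.008,"rx":0,"ry":0,"rz":0,"jaw":0.05}]}}

```text
clock: 7.62
tcp_pos: [0.5521, 0.2381, 0.0174]
ee_rot: [0.0, 0.677, 0.736, 0.0]
force: [-3.4, -0.6, 5.2]
gripper_width: 0.0597
gripper_force: 30.0
```

>>> {"fn": "carry_out", "kwargs": {"plan": [{"dx":0,"dy":0,"dz":0,"rx":0,"ry":0,"rz":0,"jaw":0.094},{"dx":0,"dy":0,"dz":0,"rx":0,"ry":0,"rz":0,"jaw":0.094},{"dx":0,"dy":0,"dz":0,"rx":0,"ry":0,"rz":0,"jaw":0.094},{"dx":0,"dy":0,"dz":-0.02,"rx":0,"ry":0,"rz":0,"jaw":0.094},{"dx":0,"dy":0,"dz":-0.06,"rx":0,"ry":0,"rz":0,"jaw":0.094}]}}

```text
clock: 8.25
tcp_pos: [0.5509, 0.2374, 0.0756]
ee_rot: [-0.001, 0.677, 0.736, -0.002]
force: [-0.1, -0.1, -0.3]
gripper_width: 0.0939
gripper_force: 0.0
```

```bash
python3 -c "
from mv import *
chain((552.7,238.5,76,94.8),(619,64,120,90),(686,-109.3,90,84.8),(686,-109.3,9,84.8))"
```

```text
(619, 64, 120, 90) <- [-179.4, 51.5, -44.0, 4.8]
(686, -109.3, 90, 84.8) <- [-173.3, 67.0, 30.0, 5.2]
(686, -109.3, 9, 84.8) <- [0.0, 0.0, 81.0, -0.0]
```

>>> {"fn": "carry_out", "kwargs": {"plan": [{"dx":-0.03,"dy":0.008,"dz":-0.02,"rx":0,"ry":0,"rz":0,"jaw":0.094},{"dx":-0.07,"dy":0.02,"dz":-0.044,"rx":0,"ry":0,"rz":1,"jaw":0.094},{"dx":-0.11,"dy":0.031,"dz":-0.044,"rx":0,"ry":0,"rz":2.5,"jaw":0.094},{"dx":-0.15,"dy":0.043,"dz":-0.044,"rx":0,"ry":0,"rz":4,"jaw":0.094},{"dx":-0.179,"dy":0.052,"dz":-0.044,"rx":0,"ry":0,"rz":4.8,"jaw":0.094}]}}

```text
clock: 8.88
tcp_pos: [0.6196, 0.0615, 0.1205]
ee_rot: [0.0, 0.708, 0.706, -0.0]
force: [-0.1, 0.2, -0.3]
gripper_width: 0.0934
gripper_force: 0.0
```

>>> {"fn": "carry_out", "kwargs": {"plan": [{"dx":-0.045,"dy":0.017,"dz":0,"rx":0,"ry":0,"rz":1,"jaw":0.094},{"dx":-0.09,"dy":0.035,"dz":0.005,"rx":0,"ry":0,"rz":3,"jaw":0.094},{"dx":-0.135,"dy":0.052,"dz":0.01,"rx":0,"ry":0,"rz":5.2,"jaw":0.094},{"dx":-0.164,"dy":0.063,"dz":0.02,"rx":0,"ry":0,"rz":5.2,"jaw":0.094},{"dx":-0.173,"dy":0.067,"dz":0.03,"rx":0,"ry":0,"rz":5.2,"jaw":0.094}]}}

```text
clock: 9.5
tcp_pos: [0.686, -0.112, 0.0897]
ee_rot: [0.0, 0.74, 0.673, -0.0]
force: [0.3, 0.4, -1.1]
gripper_width: 0.0941
gripper_force: 0.0
```

```bash
cat > topface.py <<'E'
from fit import *
def face(c,xyz,minv=None):
    """lit top-face rectangle of a brown packer near xyz (m); mm, deg"""
    n=4; hsv=cv2.cvtColor(cv2.resize(c["img"],None,fx=n,fy=n,interpolation=cv2.INTER_CUBIC),cv2.COLOR_RGB2HSV)
    m=((hsv[:,:,0]<22)&(hsv[:,:,1]>90)&(hsv[:,:,2]>60)).astype(np.uint8); lab=cv2.connectedComponents(m)[1]
    u=((proj(c,np.array(xyz))+.5)*n).astype(int); w=lab[u[1]-16:u[1]+16,u[0]-16:u[0]+16]; r=lab==np.bincount(w[w>0]).argmax()
    t=minv or cv2.threshold(hsv[:,:,2][r].reshape(-1,1),0,255,cv2.THRESH_OTSU)[0]
    q=max(cv2.findContours((r&(hsv[:,:,2]>t)).astype(np.uint8),cv2.RETR_EXTERNAL,cv2.CHAIN_APPROX_NONE)[0],key=cv2.contourArea)[:,0]
    P=np.array([onz(c,(k+.5)/n-.5,xyz[2])[:2] for k in q.astype(float)],np.float32)*1000
    R=cv2.minAreaRect(P);B=cv2.boxPoints(R);e=sorted([B[1]-B[0],B[2]-B[1]],key=np.linalg.norm)[1]
    print("face",np.round(R[0],1),np.round(sorted(R[1]),1),"long yaw",round(float(np.degrees(np.arctan2(e[1],e[0]))%180),1),"thr",t)
E
python3 - <<'E'
from topface import *
c=ctrl.read_camera("top"); face(c,(.552,.239,.040)); o=ctrl.get_obs(); print(o["tcp_pos"],np.degrees(2*np.arctan2(o["ee_rot"][2],o["ee_rot"][1])))
E
```

```text
face [549.1 237.4] [ 60.  138.7] long yaw 94.8 thr 154.0
[ 0.69 -0.11  0.09] 84.63171907276616
```

```bash
python3 - <<'E'
from topface import *
c=ctrl.read_camera("side"); face(c,(.552,.239,.040)); face(c,(.552,.239,.040),140)
o=ctrl.get_obs(); print(o["tcp_pos"].round(4))
c=ctrl.read_camera("top"); face(c,(.552,.239,.040),140); g=c["img"].astype(float).mean(2)
from mv import *
save("side2.png",cv2.resize(ctrl.read_camera("side")["img"][235:330,215:325],None,fx=6,fy=6,interpolation=cv2.INTER_CUBIC))
E
```

```text
face [550.6 241.8] [ 59.3 138.5] long yaw 94.8 thr 163.0
face [550.5 242.1] [ 59.3 139. ] long yaw 94.7 thr 140
[ 0.68 -0.11  0.09]
face [549.1 237.2] [ 60.1 139.1] long yaw 94.9 thr 140
```

View pics/side2.png

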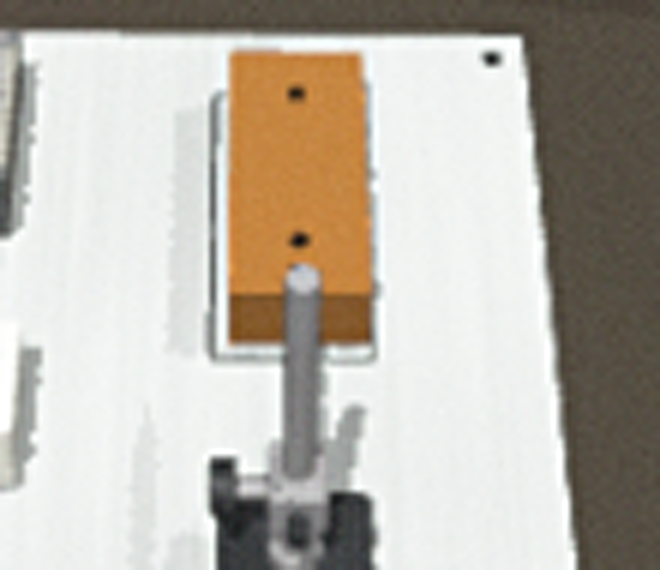

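```bash
python3 -c "
from mv import *
from rig import ctrl
o=ctrl.get_obs()['tcp_pos']*1000; print(o.round(1))
chain((*o.round(1),84.7),(619,64,120,90),(552.3,238.3,75,94.8),(552.3,238.3,17,94.8))"
```

```text
[ 685.5 -106.5   90.2]
(619, 64, 120, 90) <- [163.6, -82.0, -29.8, -5.3]
(552.3, 238.3, 75, 94.8) <- [174.3, -66.7, 45.0, -4.8]
(552.3, 238.3, 17, 94.8) <- [0.0, 0.0, 58.0, -0.0]
```

>>> {"fn": "carry_out", "kwargs": {"plan": [{"dx":0.03,"dy":-0.015,"dz":-0.02,"rx":0,"ry":0,"rz":0,"jaw":0.094},{"dx":0.07,"dy":-0.035,"dz":-0.03,"rx":0,"ry":0,"rz":-1,"jaw":0.094},{"dx":0.11,"dy":-0.054,"dz":-0.03,"rx":0,"ry":0,"rz":-2.5,"jaw":0.094},{"dx":0.145,"dy":-0.072,"dz":-0.03,"rx":0,"ry":0,"rz":-4,"jaw":0.094},{"dx":0.1665,"dy":-0.0825,"dz":-0.03,"rx":0,"ry":0,"rz":-5.2,"jaw":0.094}]}}

```text
clock: 10.32
tcp_pos: [0.6177, 0.0689, 0.1214]
ee_rot: [-0.0, 0.705, 0.709, 0.001]
force: [-0.5, 0.1, -0.3]
gripper_width: 0.0941
gripper_force: 0.0
```

>>> {"fn": "carry_out", "kwargs": {"plan": [{"dx":0.045,"dy":-0.017,"dz":0,"rx":0,"ry":0,"rz":-1,"jaw":0.094},{"dx":0.09,"dy":-0.034,"dz":0,"rx":0,"ry":0,"rz":-3,"jaw":0.094},{"dx":0.13,"dy":-0.05,"dz":0.01,"rx":0,"ry":0,"rz":-4.8,"jaw":0.094},{"dx":0.162,"dy":-0.062,"dz":0.025,"rx":0,"ry":0,"rz":-4.8,"jaw":0.094},{"dx":0.1743,"dy":-0.0667,"dz":0.045,"rx":0,"ry":0,"rz":-4.8,"jaw":0.094}]}}

```text
clock: 10.95
tcp_pos: [0.5513, 0.2424, 0.0759]
ee_rot: [-0.0, 0.675, 0.737, 0.001]
force: [0.0, -0.6, 0.9]
gripper_width: 0.094
gripper_force: 0.0
```

>>> {"fn": "carry_out", "kwargs": {"plan": [{"dx":0,"dy":0,"dz":0.02,"rx":0,"ry":0,"rz":0,"jaw":0.094},{"dx":0,"dy":0,"dz":0.042,"rx":0,"ry":0,"rz":0,"jaw":0.094},{"dx":0,"dy":0,"dz":0.054,"rx":0,"ry":0,"rz":0,"jaw":0.094},{"dx":0,"dy":0,"dz":0.058,"rx":0,"ry":0,"rz":0,"jaw":0.094},{"dx":0,"dy":0,"dz":0.058,"rx":0,"ry":0,"rz":0,"jaw":0.094}]}}

```text
clock: 11.58
tcp_pos: [0.5525, 0.2388, 0.0178]
ee_rot: [0.0, 0.677, 0.736, 0.0]
force: [0.1, 0.4, 0.2]
gripper_width: 0.0938
gripper_force: 0.0
```

>>> {"fn": "carry_out", "kwargs": {"plan": [{"dx":0,"dy":0,"dz":0,"rx":0,"ry":0,"rz":0,"jaw":0.05},{"dx":0,"dy":0,"dz":0,"rx":0,"ry":0,"rz":0,"jaw":0.05},{"dx":0,"dy":0,"dz":0,"rx":0,"ry":0,"rz":0,"jaw":0.05},{"dx":0,"dy":0,"dz":0,"rx":0,"ry":0,"rz":0,"jaw":0.05},{"dx":0,"dy":0,"dz":0,"rx":0,"ry":0,"rz":0,"jaw":0.05}], "newtons": 25}}

```text
clock: 12.2
tcp_pos: [0.5523, 0.2387, 0.0177]
ee_rot: [0.0, 0.677, 0.736, 0.0]
force: [-0.3, -0.9, 1.8]
gripper_width: 0.0598
gripper_force: 25.0
```

>>> {"fn": "carry_out", "kwargs": {"plan": [{"dx":0,"dy":0,"dz":-0.003,"rx":0,"ry":0,"rz":0,"jaw":0.05},{"dx":0.0003,"dy":0.0014,"dz":-0.003,"rx":0,"ry":0,"rz":0,"jaw":0.05},{"dx":0.0005,"dy":0.0028,"dz":-0.003,"rx":0,"ry":0,"rz":0,"jaw":0.05},{"dx":0.0005,"dy":0.0028,"dz":-0.001,"rx":0,"ry":0,"rz":0,"jaw":0.05},{"dx":0.0005,"dy":0.0028,"dz":0,"rx":0,"ry":0,"rz":0,"jaw":0.05}]}}

```text
clock: 12.82
tcp_pos: [0.5549, 0.2393, 0.0177]
ee_rot: [0.0, 0.677, 0.736, -0.0]
force: [-2.0, -1.7, 5.9]
gripper_width: 0.0597
gripper_force: 25.0
```

>>> {"fn": "carry_out", "kwargs": {"plan": [{"dx":0,"dy":0,"dz":0,"rx":0,"ry":0,"rz":0,"jaw":0.05},{"dx":0,"dy":0,"dz":0,"rx":0,"ry":0,"rz":0,"jaw":0.094},{"dx":0,"dy":0,"dz":0,"rx":0,"ry":0,"rz":0,"jaw":0.094},{"dx":0,"dy":0,"dz":0,"rx":0,"ry":0,"rz":0,"jaw":0.094},{"dx":0,"dy":0,"dz":-0.03,"rx":0,"ry":0,"rz":0,"jaw":0.094}]}}

```text
clock: 13.45
tcp_pos: [0.5533, 0.2386, 0.046]
ee_rot: [-0.001, 0.677, 0.736, -0.002]
force: [0.6, -0.4, -0.5]
gripper_width: 0.0933
gripper_force: 0.0
```

```bash
python3 -c "
from mv import *
chain((555.1,239.2,47,94.8),(621,65,100,90),(688.5,-110.5,60,84.8),(688.5,-110.5,8,84.8))"
```

```text
(621, 65, 100, 90) <- [-179.1, 51.1, -53.0, 4.8]
(688.5, -110.5, 60, 84.8) <- [-175.5, 67.5, 40.0, 5.2]
(688.5, -110.5, 8, 84.8) <- [0.0, 0.0, 52.0, -0.0]
```

>>> {"fn": "carry_out", "kwargs": {"plan": [{"dx":-0.02,"dy":0.005,"dz":-0.03,"rx":0,"ry":0,"rz":0,"jaw":0.094},{"dx":-0.065,"dy":0.018,"dz":-0.053,"rx":0,"ry":0,"rz":1,"jaw":0.094},{"dx":-0.11,"dy":0.031,"dz":-0.053,"rx":0,"ry":0,"rz":2.5,"jaw":0.094},{"dx":-0.15,"dy":0.043,"dz":-0.053,"rx":0,"ry":0,"rz":4,"jaw":0.094},{"dx":-0.179,"dy":0.051,"dz":-0.053,"rx":0,"ry":0,"rz":4.8,"jaw":0.094}]}}

```text
clock: 14.08
tcp_pos: [0.6215, 0.0626, 0.1006]
ee_rot: [0.001, 0.708, 0.706, -0.0]
force: [-1.1, -0.0, -0.2]
gripper_width: 0.0942
gripper_force: 0.0
```

>>> {"fn": "carry_out", "kwargs": {"plan": [{"dx":-0.045,"dy":0.017,"dz":0,"rx":0,"ry":0,"rz":1,"jaw":0.094},{"dx":-0.09,"dy":0.035,"dz":0.005,"rx":0,"ry":0,"rz":3,"jaw":0.094},{"dx":-0.13,"dy":0.05,"dz":0.01,"rx":0,"ry":0,"rz":5.2,"jaw":0.094},{"dx":-0.164,"dy":0.063,"dz":0.025,"rx":0,"ry":0,"rz":5.2,"jaw":0.094},{"dx":-0.1755,"dy":0.0675,"dz":0.04,"rx":0,"ry":0,"rz":5.2,"jaw":0.094}]}}

```text
clock: 14.7
tcp_pos: [0.6884, -0.1137, 0.0598]
ee_rot: [0.001, 0.74, 0.673, -0.0]
force: [-0.2, -0.2, 0.3]
gripper_width: 0.0943
gripper_force: 0.0
```

>>> {"fn": "carry_out", "kwargs": {"plan": [{"dx":0,"dy":0,"dz":0.015,"rx":0,"ry":0,"rz":0,"jaw":0.094},{"dx":0,"dy":0,"dz":0.034,"rx":0,"ry":0,"rz":0,"jaw":0.094},{"dx":0,"dy":0,"dz":0.047,"rx":0,"ry":0,"rz":0,"jaw":0.094},{"dx":0,"dy":0,"dz":0.052,"rx":0,"ry":0,"rz":0,"jaw":0.094},{"dx":0,"dy":0,"dz":0.052,"rx":0,"ry":0,"rz":0,"jaw":0.094}]}}

```text
clock: 15.32
tcp_pos: [0.6881, -0.1098, 0.0083]
ee_rot: [-0.0, 0.738, 0.674, -0.0]
force: [0.1, -0.4, 0.3]
gripper_width: 0.0943
gripper_force: 0.0
```

>>> {"fn": "carry_out", "kwargs": {"plan": [{"dx":0,"dy":0,"dz":0,"rx":0,"ry":0,"rz":0,"jaw":0.05},{"dx":0,"dy":0,"dz":0,"rx":0,"ry":0,"rz":0,"jaw":0.05},{"dx":0,"dy":0,"dz":0,"rx":0,"ry":0,"rz":0,"jaw":0.05},{"dx":0,"dy":0,"dz":0,"rx":0,"ry":0,"rz":0,"jaw":0.05},{"dx":0,"dy":0,"dz":0,"rx":0,"ry":0,"rz":0,"jaw":0.05}]}}

```text
clock: 15.95
tcp_pos: [0.6883, -0.1104, 0.0088]
ee_rot: [0.0, 0.739, 0.674, 0.0]
force: [0.0, -0.3, 1.6]
gripper_width: 0.0595
gripper_force: 25.0
```

```bash
python3 - <<'E'
from topface import *
for n in("top","side"):
    c=ctrl.read_camera(n); face(c,(.555,.240,.040))
np.set_printoptions(precision=4); print(ctrl.get_obs()["tcp_pos"])
from mv import *
chain((688.5,-110.5,8,84.8),(688.5,-110.5,90,84.8),(621,65,110,90),(555.1,239,90,94.8),(555.1,239,54,94.8))
E
```

```text
face [551.7 238.2] [ 59.4 139.2] long yaw 94.9 thr 154.0
face [553.  242.7] [ 60.  138.3] long yaw 94.9 thr 164.0
[ 0.6883 -0.1104  0.0087]
(688.5, -110.5, 90, 84.8) <- [0.0, 0.0, -82.0, -0.0]
(621, 65, 110, 90) <- [168.7, -83.1, -20.0, -5.2]
(555.1, 239, 90, 94.8) <- [174.0, -65.9, 20.0, -4.8]
(555.1, 239, 54, 94.8) <- [0.0, 0.0, 36.0, -0.0]
```

>>> {"fn": "carry_out", "kwargs": {"plan": [{"dx":0,"dy":0,"dz":-0.01,"rx":0,"ry":0,"rz":0,"jaw":0.05},{"dx":0,"dy":0,"dz":-0.03,"rx":0,"ry":0,"rz":0,"jaw":0.05},{"dx":0,"dy":0,"dz":-0.055,"rx":0,"ry":0,"rz":0,"jaw":0.05},{"dx":0.005,"dy":-0.002,"dz":-0.075,"rx":0,"ry":0,"rz":0,"jaw":0.05},{"dx":0.025,"dy":-0.012,"dz":-0.09,"rx":0,"ry":0,"rz":0,"jaw":0.05}]}}

```text
clock: 16.68
tcp_pos: [0.6788, -0.0851, 0.1003]
ee_rot: [0.001, 0.739, 0.673, 0.0]
force: [0.8, -0.4, -2.9]
gripper_width: 0.0599
gripper_force: 25.0
```

>>> {"fn": "carry_out", "kwargs": {"plan": [{"dx":0.04,"dy":-0.02,"dz":-0.01,"rx":0,"ry":0,"rz":-1,"jaw":0.05},{"dx":0.08,"dy":-0.04,"dz":-0.012,"rx":0,"ry":0,"rz":-2.5,"jaw":0.05},{"dx":0.12,"dy":-0.06,"dz":-0.012,"rx":0,"ry":0,"rz":-4,"jaw":0.05},{"dx":0.16,"dy":-0.079,"dz":-0.012,"rx":0,"ry":0,"rz":-5.2,"jaw":0.05},{"dx":0.2,"dy":-0.097,"dz":-0.012,"rx":0,"ry":0,"rz":-6.2,"jaw":0.05}]}}

```text
clock: 17.3
tcp_pos: [0.5979, 0.1269, 0.111]
ee_rot: [-0.001, 0.7, 0.714, 0.0]
force: [0.2, 0.7, -1.5]
gripper_width: 0.0596
gripper_force: 25.0
```

```bash
python3 -c "
from mv import *
import numpy as np
c=(688.5,-110.5); f=np.radians(84.8)
t=np.array([np.cos(f),np.sin(f)]);n=np.array([np.sin(f),-np.cos(f)])
p=np.array(c)+.225*1000*t-.109*1000*n; print(p)
chain((*p,110,91),(555.3,239.4,84,94.8),(555.3,239.4,53,94.8))"
```

```text
[600.3409311  123.45294093]
(555.3, 239.4, 84, 94.8) <- [116.7, -43.0, 26.0, -3.8]
(555.3, 239.4, 53, 94.8) <- [0.0, 0.0, 31.0, -0.0]
```

>>> {"fn": "carry_out", "kwargs": {"plan": [{"dx":0.04,"dy":-0.015,"dz":0,"rx":0,"ry":0,"rz":-1,"jaw":0.05},{"dx":0.075,"dy":-0.028,"dz":0,"rx":0,"ry":0,"rz":-2.4,"jaw":0.05},{"dx":0.1,"dy":-0.037,"dz":0.006,"rx":0,"ry":0,"rz":-3.8,"jaw":0.05},{"dx":0.113,"dy":-0.0415,"dz":0.014,"rx":0,"ry":0,"rz":-3.8,"jaw":0.05},{"dx":0.1167,"dy":-0.043,"dz":0.026,"rx":0,"ry":0,"rz":-3.8,"jaw":0.05}]}}

```text
clock: 17.92
tcp_pos: [0.5544, 0.2408, 0.0843]
ee_rot: [0.0, 0.676, 0.736, 0.0]
force: [0.5, -0.7, -2.6]
gripper_width: 0.0599
gripper_force: 25.0
```

>>> {"fn": "carry_out", "kwargs": {"plan": [{"dx":0,"dy":0,"dz":0.012,"rx":0,"ry":0,"rz":0,"jaw":0.05},{"dx":0,"dy":0,"dz":0.023,"rx":0,"ry":0,"rz":0,"jaw":0.05},{"dx":0,"dy":0,"dz":0.03,"rx":0,"ry":0,"rz":0,"jaw":0.05},{"dx":0,"dy":0,"dz":0.031,"rx":0,"ry":0,"rz":0,"jaw":0.05},{"dx":0,"dy":0,"dz":0.031,"rx":0,"ry":0,"rz":0,"jaw":0.05}]}}

```text
clock: 18.55
tcp_pos: [0.5553, 0.2396, 0.0536]
ee_rot: [0.0, 0.677, 0.736, 0.0]
force: [-0.1, 0.3, -2.1]
gripper_width: 0.0601
gripper_force: 25.0
```

>>> {"fn": "carry_out", "kwargs": {"plan": [{"dx":0,"dy":0,"dz":0,"rx":0,"ry":0,"rz":0,"jaw":0.05},{"dx":0,"dy":0,"dz":0.001,"rx":0,"ry":0,"rz":0,"jaw":0.05},{"dx":0,"dy":0,"dz":0.002,"rx":0,"ry":0,"rz":0,"jaw":0.05},{"dx":0,"dy":0,"dz":0.003,"rx":0,"ry":0,"rz":0,"jaw":0.05},{"dx":0,"dy":0,"dz":0.003,"rx":0,"ry":0,"rz":0,"jaw":0.05}]}}

```text
clock: 19.18
tcp_pos: [0.555, 0.2396, 0.0504]
ee_rot: [-0.0, 0.677, 0.736, -0.0]
force: [-0.4, -0.6, -1.4]
gripper_width: 0.0601
gripper_force: 25.0
```

>>> {"fn": "carry_out", "kwargs": {"plan": [{"dx":0,"dy":0,"dz":0.001,"rx":0,"ry":0,"rz":0,"jaw":0.05},{"dx":0,"dy":0,"dz":0.002,"rx":0,"ry":0,"rz":0,"jaw":0.05},{"dx":0,"dy":0,"dz":0.002,"rx":0,"ry":0,"rz":0,"jaw":0.05},{"dx":0,"dy":0,"dz":0.002,"rx":0,"ry":0,"rz":0,"jaw":0.094},{"dx":0,"dy":0,"dz":0.002,"rx":0,"ry":0,"rz":0,"jaw":0.094}]}}

```text
clock: 19.8
tcp_pos: [0.5553, 0.2398, 0.0486]
ee_rot: [0.0, 0.677, 0.736, 0.0]
force: [-0.1, -0.3, -0.2]
gripper_width: 0.0763
gripper_force: 0.0
```

```bash
python3 -c "
from mv import *
chain((555.2,239.5,48,94.8),(555.2,239.5,90,94.8),(600,-10,95,94.8),(650,-280,65,96.4),(650,-280,5,96.4),)"
```

```text
(555.2, 239.5, 90, 94.8) <- [0.0, 0.0, -42.0, -0.0]
(600, -10, 95, 94.8) <- [-252.4, 23.8, -5.0, -0.0]
(650, -280, 65, 96.4) <- [-273.2, 27.2, 30.0, -1.6]
(650, -280, 5, 96.4) <- [0.0, 0.0, 60.0, -0.0]
```

>>> {"fn": "carry_out", "kwargs": {"plan": [{"dx":0,"dy":0,"dz":0,"rx":0,"ry":0,"rz":0,"jaw":0.094},{"dx":0,"dy":0,"dz":-0.01,"rx":0,"ry":0,"rz":0,"jaw":0.094},{"dx":0,"dy":0,"dz":-0.03,"rx":0,"ry":0,"rz":0,"jaw":0.094},{"dx":-0.02,"dy":0.002,"dz":-0.042,"rx":0,"ry":0,"rz":0,"jaw":0.094},{"dx":-0.06,"dy":0.006,"dz":-0.047,"rx":0,"ry":0,"rz":0,"jaw":0.094}]}}

```text
clock: 20.42
tcp_pos: [0.5666, 0.1825, 0.0972]
ee_rot: [0.0, 0.676, 0.737, 0.002]
force: [0.9, -0.8, -0.6]
gripper_width: 0.094
gripper_force: 0.0
```

>>> {"fn": "carry_out", "kwargs": {"plan": [{"dx":-0.05,"dy":0.005,"dz":0,"rx":0,"ry":0,"rz":0,"jaw":0.094},{"dx":-0.1,"dy":0.0095,"dz":0,"rx":0,"ry":0,"rz":0,"jaw":0.094},{"dx":-0.15,"dy":0.0142,"dz":0,"rx":0,"ry":0,"rz":0,"jaw":0.094},{"dx":-0.2,"dy":0.019,"dz":0,"rx":0,"ry":0,"rz":0,"jaw":0.094},{"dx":-0.25,"dy":0.024,"dz":0,"rx":0,"ry":0,"rz":0,"jaw":0.094}]}}

```text
clock: 21.05
tcp_pos: [0.6113, -0.0684, 0.0964]
ee_rot: [0.0, 0.677, 0.736, 0.0]
force: [0.4, -1.0, -0.1]
gripper_width: 0.0938
gripper_force: 0.0
```

```bash
python3 -c "
from mv import *
import numpy as np
f=np.radians(94.8);t=np.array([np.cos(f),np.sin(f)]);n=np.array([np.sin(f),-np.cos(f)])
p=np.array([555.2,239.5])-310*t+30*n; print(p)
chain((*p,95,94.8),(650,-280,65,96.4),(650,-280,5,96.4))"
python3 - <<'E'
from topface import *
for n in("top","side"):
    c=ctrl.read_camera(n); face(c,(.555,.240,.064))
E
```

```text
[611.03491721 -66.90245107]
(650, -280, 65, 96.4) <- [-215.6, 21.0, 30.0, -1.6]
(650, -280, 5, 96.4) <- [0.0, 0.0, 60.0, -0.0]
face [551.5 241.3] [ 61.6 121. ] long yaw 96.6 thr 159.0
face [553.4 241.8] [ 59.3 115.4] long yaw 95.1 thr 165.0
```

>>> {"fn": "carry_out", "kwargs": {"plan": [{"dx":-0.05,"dy":0.005,"dz":0,"rx":0,"ry":0,"rz":0,"jaw":0.094},{"dx":-0.105,"dy":0.01,"dz":0,"rx":0,"ry":0,"rz":-0.5,"jaw":0.094},{"dx":-0.16,"dy":0.0155,"dz":0.005,"rx":0,"ry":0,"rz":-1,"jaw":0.094},{"dx":-0.2,"dy":0.0195,"dz":0.015,"rx":0,"ry":0,"rz":-1.6,"jaw":0.094},{"dx":-0.2155,"dy":0.021,"dz":0.03,"rx":0,"ry":0,"rz":-1.6,"jaw":0.094}]}}

```text
clock: 21.78
tcp_pos: [0.6499, -0.2827, 0.0657]
ee_rot: [0.001, 0.668, 0.744, -0.0]
force: [-0.7, -0.1, 0.9]
gripper_width: 0.0942
gripper_force: 0.0
```

>>> {"fn": "carry_out", "kwargs": {"plan": [{"dx":0,"dy":0,"dz":0.015,"rx":0,"ry":0,"rz":0,"jaw":0.094},{"dx":0,"dy":0,"dz":0.035,"rx":0,"ry":0,"rz":0,"jaw":0.094},{"dx":0,"dy":0,"dz":0.053,"rx":0,"ry":0,"rz":0,"jaw":0.094},{"dx":0,"dy":0,"dz":0.06,"rx":0,"ry":0,"rz":0,"jaw":0.094},{"dx":0,"dy":0,"dz":0.06,"rx":0,"ry":0,"rz":0,"jaw":0.094}]}}

```text
clock: 22.4
tcp_pos: [0.6495, -0.2791, 0.0048]
ee_rot: [-0.0, 0.666, 0.746, -0.0]
force: [0.2, 0.4, -0.6]
gripper_width: 0.0941
gripper_force: 0.0
```

>>> {"fn": "carry_out", "kwargs": {"plan": [{"dx":0,"dy":0,"dz":0,"rx":0,"ry":0,"rz":0,"jaw":0.05},{"dx":0,"dy":0,"dz":0,"rx":0,"ry":0,"rz":0,"jaw":0.05},{"dx":0,"dy":0,"dz":0,"rx":0,"ry":0,"rz":0,"jaw":0.05},{"dx":0,"dy":0,"dz":0,"rx":0,"ry":0,"rz":0,"jaw":0.05},{"dx":0,"dy":0,"dz":0,"rx":0,"ry":0,"rz":0,"jaw":0.05}]}}

```text
clock: 23.02
tcp_pos: [0.6499, -0.2799, 0.0058]
ee_rot: [0.0, 0.667, 0.745, 0.0]
force: [-1.0, -0.7, 2.1]
gripper_width: 0.0597
gripper_force: 25.0
```

```bash
python3 - <<'E'
from rig import ctrl
from mv import *
o=ctrl.get_obs(); print(o["tcp_pos"].round(4),o["gripper_width"])
chain((650,-280,5,96.4),(650,-280,100,96.4),(602.6,-20,112,95.6),(555.5,239.6,105,94.8),(555.5,239.6,75,94.8))
E
```

```text
[ 0.6499 -0.2799  0.0058] 0.059686348690609396
(650, -280, 100, 96.4) <- [0.0, 0.0, -95.0, -0.0]
(602.6, -20, 112, 95.6) <- [263.7, -18.1, -12.0, 0.8]
(555.5, 239.6, 105, 94.8) <- [263.0, -21.5, 7.0, 0.8]
(555.5, 239.6, 75, 94.8) <- [0.0, 0.0, 30.0, -0.0]
```

>>> {"fn": "carry_out", "kwargs": {"plan": [{"dx":0,"dy":0,"dz":-0.01,"rx":0,"ry":0,"rz":0,"jaw":0.05},{"dx":0,"dy":0,"dz":-0.035,"rx":0,"ry":0,"rz":0,"jaw":0.05},{"dx":0,"dy":0,"dz":-0.065,"rx":0,"ry":0,"rz":0,"jaw":0.05},{"dx":0.01,"dy":-0.001,"dz":-0.088,"rx":0,"ry":0,"rz":0,"jaw":0.05},{"dx":0.04,"dy":-0.003,"dz":-0.1,"rx":0,"ry":0,"rz":0,"jaw":0.05}]}}

```text
clock: 23.65
tcp_pos: [0.6425, -0.2417, 0.1073]
ee_rot: [0.001, 0.668, 0.744, 0.0]
force: [-0.4, 0.2, -1.2]
gripper_width: 0.0598
gripper_force: 25.0
```

>>> {"fn": "carry_out", "kwargs": {"plan": [{"dx":0.045,"dy":-0.003,"dz":-0.005,"rx":0,"ry":0,"rz":0.2,"jaw":0.05},{"dx":0.095,"dy":-0.006,"dz":-0.007,"rx":0,"ry":0,"rz":0.4,"jaw":0.05},{"dx":0.15,"dy":-0.01,"dz":-0.007,"rx":0,"ry":0,"rz":0.6,"jaw":0.05},{"dx":0.205,"dy":-0.014,"dz":-0.007,"rx":0,"ry":0,"rz":0.8,"jaw":0.05},{"dx":0.26,"dy":-0.018,"dz":-0.007,"rx":0,"ry":0,"rz":0.8,"jaw":0.05}]}}

```text
clock: 24.28
tcp_pos: [0.5945, 0.0185, 0.113]
ee_rot: [-0.0, 0.672, 0.741, 0.0]
force: [0.4, -0.2, -2.1]
gripper_width: 0.0598
gripper_force: 25.0
```

```bash
python3 -c "
from mv import *
import numpy as np
f=np.radians(96.4);t=np.array([np.cos(f),np.sin(f)]);n=np.array([np.sin(f),-np.cos(f)])
p=np.array([650,-280])+300*t-21*n; print(p)
chain((*p,112,95.6),(555.4,240,105,94.8),(555.4,240,74,94.8))"
```

```text
[595.69019404  15.78952817]
(555.4, 240, 105, 94.8) <- [227.1, -18.2, 7.0, 0.8]
(555.4, 240, 74, 94.8) <- [0.0, 0.0, 31.0, -0.0]
```

>>> {"fn": "carry_out", "kwargs": {"plan": [{"dx":0.055,"dy":-0.0044,"dz":0,"rx":0,"ry":0,"rz":0.2,"jaw":0.05},{"dx":0.11,"dy":-0.0088,"dz":0,"rx":0,"ry":0,"rz":0.5,"jaw":0.05},{"dx":0.165,"dy":-0.0132,"dz":0,"rx":0,"ry":0,"rz":0.8,"jaw":0.05},{"dx":0.21,"dy":-0.0168,"dz":0.002,"rx":0,"ry":0,"rz":0.8,"jaw":0.05},{"dx":0.227,"dy":-0.0182,"dz":0.007,"rx":0,"ry":0,"rz":0.8,"jaw":0.05}]}}

```text
clock: 24.9
tcp_pos: [0.5535, 0.2448, 0.1061]
ee_rot: [-0.001, 0.675, 0.738, 0.001]
force: [-0.2, -0.6, -2.3]
gripper_width: 0.0599
gripper_force: 25.0
```

>>> {"fn": "carry_out", "kwargs": {"plan": [{"dx":0,"dy":0,"dz":0.008,"rx":0,"ry":0,"rz":0,"jaw":0.05},{"dx":0,"dy":0,"dz":0.02,"rx":0,"ry":0,"rz":0,"jaw":0.05},{"dx":0,"dy":0,"dz":0.029,"rx":0,"ry":0,"rz":0,"jaw":0.05},{"dx":0,"dy":0,"dz":0.031,"rx":0,"ry":0,"rz":0,"jaw":0.05},{"dx":0,"dy":0,"dz":0.031,"rx":0,"ry":0,"rz":0,"jaw":0.05}]}}

```text
clock: 25.52
tcp_pos: [0.5554, 0.2396, 0.0743]
ee_rot: [-0.0, 0.677, 0.736, -0.0]
force: [0.6, -0.7, -1.6]
gripper_width: 0.0601
gripper_force: 25.0
```

>>> {"fn": "carry_out", "kwargs": {"plan": [{"dx":0,"dy":0,"dz":0,"rx":0,"ry":0,"rz":0,"jaw":0.05},{"dx":0,"dy":0,"dz":0.001,"rx":0,"ry":0,"rz":0,"jaw":0.05},{"dx":0,"dy":0,"dz":0.0025,"rx":0,"ry":0,"rz":0,"jaw":0.05},{"dx":0,"dy":0,"dz":0.0035,"rx":0,"ry":0,"rz":0,"jaw":0.05},{"dx":0,"dy":0,"dz":0.0035,"rx":0,"ry":0,"rz":0,"jaw":0.05}]}}

```text
clock: 26.15
tcp_pos: [0.5552, 0.2402, 0.0709]
ee_rot: [-0.0, 0.677, 0.736, -0.0]
force: [0.1, -0.5, -1.2]
gripper_width: 0.0597
gripper_force: 25.0
```

```bash
python3 - <<'E'
from g import *
def widths(n,z,bs,x0,x1,bg,fg):
    out=[]
    for b in bs:
        xs=np.arange(x0,x1+.01,.25); uv=np.array([P(n,x,b,z) for x in xs]); v=map_coordinates(im[n],[uv[:,1],uv[:,0]],order=1)
        d=np.clip(bg-v,0,None); d[d<6]=0; out.append((b,d.sum()*.25/(bg-fg),(d*xs).sum()/max(d.sum(),1)))
    return np.array(out)
print("direct, z=0 coords: b,width,xcentre"); A=widths("top",0,np.arange(108,150,2.),6,30,241,75); print(A)
print("shadow"); B=widths("top",0,np.r_[np.arange(46,68,2.),np.arange(84,98,2.)],-17,-2,242,150); print(B)
print("col shadow end"); print(widths("top",0,np.arange(92,112,2.),-36,-16.5,242,150)); print(widths("side",0,np.arange(92,112,2.),-36,-17,240,157))
for h in(78,84):  # where (0,91,h),(0,120,h) appear on z=0
    x,y,t=off["top"]
    for b in(91,120):
        q=onz(cams["top"],P("top",0,b,h),.004)[:2]-[x,y]; print(h,b,(np.array([np.cos(t)*q[0]+np.sin(t)*q[1],-np.sin(t)*q[0]+np.cos(t)*q[1]])*1000))
print(im["top"][197:206,118:141].astype(int))
E
```

```text
direct, z=0 coords: b,width,xcentre
[[108.     0.     0.  ]
 [110.     0.     0.  ]
 [112.     0.     0.  ]
 [114.     0.45  15.9 ]
 [116.     1.98  15.9 ]
 [118.     2.74  16.14]
 [120.     3.58  16.32]
 [122.     4.63  16.42]
 [124.     5.02  16.57]
 [126.     5.49  16.58]
 [128.     6.57  16.09]
 [130.     7.33  16.18]
 [132.     7.92  16.3 ]
 [134.     8.31  16.35]
 [136.     8.59  16.37]
 [138.     8.76  16.46]
 [140.     8.73  16.63]
 [142.     7.98  16.62]
 [144.     8.03  16.83]
 [146.    10.31  17.53]
 [148.    13.65  17.12]]
shadow
[[ 46.     0.37  -2.66]
 [ 48.     0.     0.  ]
 [ 50.     0.     0.  ]
 [ 52.     0.     0.  ]
 [ 54.     0.91  -9.63]
 [ 56.     4.44  -9.7 ]
 [ 58.     5.57  -9.59]
 [ 60.     5.45  -9.42]
 [ 62.     5.42  -9.26]
 [ 64.     5.32  -9.09]
 [ 66.     5.25  -8.93]
 [ 84.     5.11 -10.48]
 [ 86.     5.15 -10.3 ]
 [ 88.     5.2  -10.12]
 [ 90.     5.26  -9.97]
 [ 92.     5.25  -9.81]
 [ 94.     5.18  -9.62]
 [ 96.     5.18  -9.51]]
col shadow end
[[ 92.     0.     0.  ]
 [ 94.     0.     0.  ]
 [ 96.     0.     0.  ]
 [ 98.     2.13 -25.44]
 [100.  
[... 623 characters left out ...]
4 244 243 243 242 241 241 241 241]
 [ 37  23  17  41 147 152 151 149 142 252 249 249 250 249 249 247 245 244 242 243 241 241 241]
 [ 34  31  28  31  87  95  98  71  72  95  42  41  40  54  88  81  99 141 181 244 242 240 241]
 [ 60  60  65  79  79  90  94  93  90  97  81  82  80  68  73 103 116 163 183 245 241 241 241]
 [ 69  64  59  55  58  56  59  59  86 111 109 108 133 165 185 254 251 248 245 243 241 241 241]
 [ 44  32  24  48  99 103 126 125 218 255 253 252 251 249 247 244 242 242 242 240 241 241 241]
 [ 43  26  14  42 153 160 158 151 251 246 244 243 243 242 242 242 241 242 241 241 241 241 241]
 [ 37  22  12  44 153 159 156 151 241 246 243 241 241 241 241 241 241 241 241 241 241 241 241]]
```

>>> {"fn": "carry_out", "kwargs": {"plan": [{"dx":0,"dy":0,"dz":0.0008,"rx":0,"ry":0,"rz":0,"jaw":0.05},{"dx":0,"dy":0,"dz":0.0015,"rx":0,"ry":0,"rz":0,"jaw":0.05},{"dx":0,"dy":0,"dz":0.0015,"rx":0,"ry":0,"rz":0,"jaw":0.05},{"dx":0,"dy":0,"dz":0.0015,"rx":0,"ry":0,"rz":0,"jaw":0.094},{"dx":0,"dy":0,"dz":0.0015,"rx":0,"ry":0,"rz":0,"jaw":0.094}]}}

```text
clock: 26.88
tcp_pos: [0.5554, 0.2403, 0.0695]
ee_rot: [0.0, 0.677, 0.736, 0.0]
force: [-0.6, -0.2, -0.4]
gripper_width: 0.0767
gripper_force: 0.0
```

>>> {"fn": "carry_out", "kwargs": {"plan": [{"dx":0,"dy":0,"dz":0,"rx":0,"ry":0,"rz":0,"jaw":0.094},{"dx":0,"dy":0,"dz":-0.01,"rx":0,"ry":0,"rz":0,"jaw":0.094},{"dx":0,"dy":0,"dz":-0.035,"rx":0,"ry":0,"rz":0,"jaw":0.094},{"dx":-0.02,"dy":-0.007,"dz":-0.055,"rx":0,"ry":0,"rz":0,"jaw":0.094},{"dx":-0.06,"dy":-0.021,"dz":-0.065,"rx":0,"ry":0,"rz":0,"jaw":0.094}]}}

```text
clock: 27.5
tcp_pos: [0.5403, 0.1805, 0.1364]
ee_rot: [0.0, 0.676, 0.737, 0.002]
force: [0.9, -0.9, -0.8]
gripper_width: 0.0941
gripper_force: 0.0
```

```bash
python3 -c "
from mv import *
import numpy as np
f=np.radians(94.8);t=np.array([np.cos(f),np.sin(f)]);n=np.array([np.sin(f),-np.cos(f)])
p=np.array([555.4,240])-60*t-21*n; print(p)
chain((*p,134,94.8),(480,42,130,92),(429,-100,110,90),(429,-100,25,90))"
```

```text
[539.49432056 178.45319374]
(480, 42, 130, 92) <- [-131.0, -70.7, 4.0, 2.8]
(429, -100, 110, 90) <- [-140.1, -55.9, 20.0, 2.0]
(429, -100, 25, 90) <- [0.0, 0.0, 85.0, 0.0]
```

>>> {"fn": "carry_out", "kwargs": {"plan": [{"dx":-0.028,"dy":-0.015,"dz":0,"rx":0,"ry":0,"rz":0.5,"jaw":0.094},{"dx":-0.056,"dy":-0.03,"dz":0,"rx":0,"ry":0,"rz":1,"jaw":0.094},{"dx":-0.084,"dy":-0.045,"dz":0,"rx":0,"ry":0,"rz":2,"jaw":0.094},{"dx":-0.11,"dy":-0.06,"dz":0,"rx":0,"ry":0,"rz":2.8,"jaw":0.094},{"dx":-0.131,"dy":-0.071,"dz":0.004,"rx":0,"ry":0,"rz":2.8,"jaw":0.094}]}}

```text
clock: 28.12
tcp_pos: [0.4795, 0.041, 0.1314]
ee_rot: [0.001, 0.695, 0.719, 0.0]
force: [-0.3, -0.2, 0.9]
gripper_width: 0.0938
gripper_force: 0.0
```

```bash
python3 - <<'E'
from topface import *
ims={}
for n in("top","side"):
    c=ctrl.read_camera(n); ims[n]=c["img"]; face(c,(.555,.240,.082))
ct=ctrl.read_camera("top"); img=cv2.imread("ct.png"); x0,y0,n=262,228,8
hsv=cv2.cvtColor(cv2.resize(img[y0:264,x0:325],None,fx=n,fy=n,interpolation=cv2.INTER_CUBIC),cv2.COLOR_BGR2HSV)
m=((hsv[:,:,1]>70)&(hsv[:,:,2]>110)&(hsv[:,:,0]<30)).astype(np.uint8)
k,_,st,ce=cv2.connectedComponentsWithStats(m)
Q=[onz(ct,((ce[i]+.5)/n-.5)+[x0,y0],.046)[:2]*1000 for i in range(1,k) if st[i,4]>60]; print(np.round(Q,1),np.mean(Q,0).round(1))
a=cv2.resize(ims["top"][180:225,75:215],None,fx=5,fy=5,interpolation=cv2.INTER_CUBIC); b=cv2.resize(ims["side"][225:325,200:340],None,fx=3.6,fy=3.6,interpolation=cv2.INTER_CUBIC)
b=cv2.copyMakeBorder(b,0,0,0,700-b.shape[1],cv2.BORDER_CONSTANT); save("stack.png",np.vstack([a,b]))
E
```

```text
face [548.7 241.2] [ 65.7 109.9] long yaw 94.5 thr 163.0
face [553.9 242.6] [ 60.2 102.5] long yaw 94.4 thr 165.0
[[ 443.  -150.5]
 [ 439.3  -50.5]
 [ 416.2 -151.6]
 [ 412.5  -51.3]] [ 427.7 -101. ]
```

View pics/stack.png

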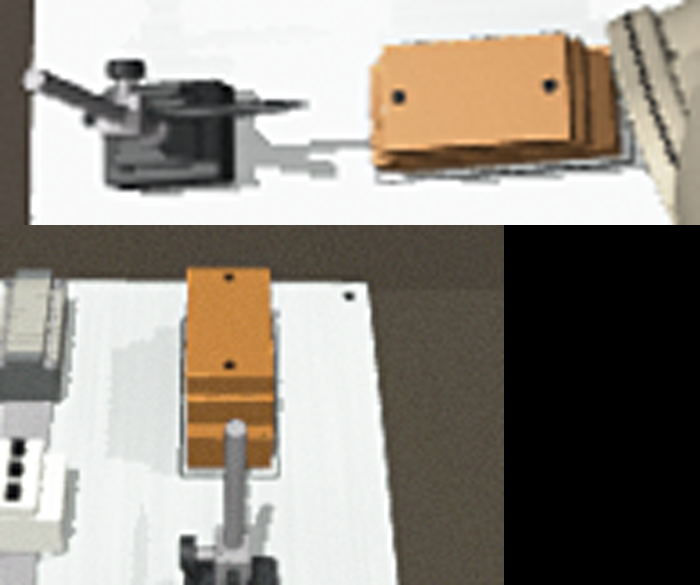

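```bash
python3 - <<'E'
from g import *
c=ctrl.read_camera("top"); g=c["img"].astype(float).mean(2)
H=[]
for u,v in((398,96),(550,85)):
    a,b=int(u/5+75),int(v/5+180); w=g[b-4:b+5,a-4:a+5]; d=np.clip(np.median(w)-w-15,0,None); Y,X=np.mgrid[b-4:b+5,a-4:a+5]
    H.append(np.array([(d*X).sum(),(d*Y).sum()])/d.sum())
print("holes px",H)
W=[onz(c,h,.082)[:2]*1000 for h in H]; mid=np.mean(W,0); ax=(W[0]-W[1])/np.linalg.norm(W[0]-W[1]); print("mid",mid,"dist",np.linalg.norm(W[0]-W[1]),"yaw",np.degrees(np.arctan2(ax[1],ax[0])))
t=np.array([np.cos(np.radians(94.8)),np.sin(np.radians(94.8))]); n=np.array([t[1],-t[0]])
G=im["top"]
for col in range(126,137):
    col_v=G[196:206,col]; d=np.clip(241-col_v,0,None); d[d<12]=0
    if col<126: continue
    v=(d*np.arange(196,206)).sum()/d.sum(); P_=onz(c,(col,v),.082)[:2]*1000-mid; print(col,"along",(P_@t).round(1),"lat",(P_@n).round(2))
P_=onz(c,(136.5,200.5),.082)[:2]*1000-mid; print("tip end",P_@t,P_@n)
# sensitivity: shift of apparent pos at z=82 per mm of h
a=P("top",0,91,78);b=P("top",0,91,84); print((onz(c,b,.082)[:2]-onz(c,a,.082)[:2])*1000@t,(onz(c,b,.082)[:2]-onz(c,a,.082)[:2])*1000@n)
E
```

```text
holes px [array([154.1 , 199.05]), array([187.2 , 196.64])]
mid [552.81 235.19] dist 92.2038323475697 yaw 94.41835264567938
126 along 125.1 lat 1.86
127 along 122.3 lat 0.96
128 along 119.5 lat 1.01
129 along 116.7 lat 0.78
130 along 113.8 lat 0.74
131 along 111.0 lat 0.68
132 along 108.2 lat 0.46
133 along 105.4 lat 1.02
134 along 102.6 lat 0.79
135 along 99.7 lat 0.65
136 along 96.9 lat 0.28
tip end 95.52968479405007 0.14002983118970733
1.8009440846618467 1.1664248686787382
```

```bash
python3 - <<'E'
from g import *
c=ctrl.read_camera("top"); g=c["img"].astype(float)[:,:,0]
H=[]
for a,b in((154,199),(185,197)):
    w=g[b-2:b+3,a-2:a+3]; print(w.astype(int)); d=np.clip(np.percentile(w,80)-w-12,0,None); Y,X=np.mgrid[b-2:b+3,a-2:a+3]
    H.append(np.array([(d*X).sum(),(d*Y).sum()])/d.sum())
print(H); W=[onz(c,h,.082)[:2]*1000 for h in H]; mid=np.mean(W,0); print("mid",mid,np.linalg.norm(W[0]-W[1]))
t=np.array([np.cos(np.radians(94.8)),np.sin(np.radians(94.8))]); n=np.array([t[1],-t[0]])
for v in(199.5,): 
    for u in(150.5,152.5): pass
print(g[197:200,145:156].astype(int)); print(g[195:198,184:196].astype(int)); print(g[180:215,165:168].astype(int).T)
ob=(552.06,239.36)
print("18 rel bay: along",(mid-ob)@t,"lat",(mid-ob)@n)
for uv in((136.5,200.5),(130,200.6)):
    P_=onz(c,uv,.082)[:2]*1000; print(uv,"rel 18:",(P_-mid)@t,(P_-mid)@n,"rel bay",(P_-ob)@t,(P_-ob)@n)
E
```

```text
[[229 230 233 232 228]
 [232 175  72 113 218]
 [233 140  40  40 210]
 [231 182  92 128 218]
 [231 232 235 234 229]]
[[228 227 192 230 218]
 [168  28  56 154 220]
 [170  29  58 155 226]
 [222 128 154 231 224]
 [224 227 226 224 223]]
[array([154.24, 198.96]), array([184.51, 196.67])]
mid [552.88 238.74] 84.3737503618489
[[249 249 251 239 224 220 227 229 230 233 232]
 [249 249 250 239 224 221 225 232 175  72 113]
 [249 250 250 238 224 212 222 233 140  40  40]]
[[227 192 230 218 136  90 136 118  83 137 135 136]
 [ 28  56 154 220 140  89 138 122  83 137 136 136]
 [ 29  58 155 226 173  88 137 125  82 135 138 132]]
[[241 243 241 242 242 243 243 241 232 224 224 224 224 225 224 224 225 225 226 225 225 226 224 226 226 225 227 228 230 100  93  86  73 100 171]
 [241 242 241 241 243 243 242 241 226 224 224 223 223 224 224 224 224 225 223 226 225 225 224 226 225 226 227 228 240  84  90  83  70 100 174]
 [240 242 241 241 241 242 242 241 231 224 223 223 224 224 224 224 225 225 224 225 225 224 225 224 225 225 224 228 240  79  92  95  81  99 178]]
18 rel bay: along -0.6905290404351607 lat 0.7660216971674777
(136.5, 200.5) rel 18: 92.00332200429382 -0.22282240364231748 rel bay 91.31279296385866 0.5431992935251604
(130, 200.6) rel 18: 110.31437123927641 0.9412937106920829 rel bay 109.62384219884125 1.7073154078595616
```

```bash
python3 - <<'E'
from h import *
for n in("top","top","side","top"):
    c=ctrl.read_camera(n)
    for t in("pointer_tip","bay","top_18"):
        print(n,t,[(round(d["conf"],2),(w(c,d["point"])*1000).round(1)) for d in ctrl.pinpoint(t,n)][:2])
E
```

```text
top pointer_tip [(0.69, array([547.4, 329.6,  82.6])), (0.18, array([556.6, -98.4,   3.4]))]
top bay [(0.56, array([552.6, 236.1,   6. ]))]
top top_18 [(0.83, array([ 781.9, -336.4,   28.5])), (0.82, array([ 555. , -101.7,   27.2]))]
top pointer_tip [(0.69, array([555.5, 244.3,  63. ])), (0.48, array([543.7, 330.4,  84.1]))]
top bay [(0.66, array([550.2, 237. ,   4.1]))]
top top_18 [(0.84, array([550. , 238.3,  82. ])), (0.81, array([552.2, 241.4,  40.5]))]
side pointer_tip []
side bay [(0.73, array([552.3, 239.5,   2.6])), (0.34, array([ 559.2, -100.2,   27.2]))]
side top_18 [(0.98, array([ 784.6, -335.4,   30.5])), (0.78, array([ 619.4, -452. ,   29.6]))]
top pointer_tip [(0.45, array([548.6, 330.8,  83.9]))]
top bay [(0.85, array([553.8, 238.3,   6.7])), (0.39, array([ 557.9, -101.2,   28.7]))]
top top_18 [(0.94, array([549.7, 237.8,  79.9])), (0.87, array([ 558.3, -102.4,   29.1]))]
```

```bash
python3 -c "
from mv import *
from rig import ctrl
o=ctrl.get_obs(); print(o['clock'],o['tcp_pos'].round(4))
chain((480,42,130,92),(430,-101,100,92.1),(430,-101,22,92.1),(430,-101,150,92.1),(493,70,150,93.4),(555.4,240,150,94.8),(555.4,240,110,94.8))"
```

```text
29.375 [0.4795 0.0421 0.1305]
(430, -101, 100, 92.1) <- [-141.2, -55.0, 30.0, -0.1]
(430, -101, 22, 92.1) <- [0.0, 0.0, 78.0, -0.0]
(430, -101, 150, 92.1) <- [0.0, 0.0, -128.0, -0.0]
(493, 70, 150, 93.4) <- [168.6, 69.2, -0.0, -1.3]
(555.4, 240, 150, 94.8) <- [166.0, 72.4, -0.0, -1.4]
(555.4, 240, 110, 94.8) <- [0.0, 0.0, 40.0, -0.0]
```

>>> {"fn": "carry_out", "kwargs": {"plan": [{"dx":-0.035,"dy":-0.012,"dz":0,"rx":0,"ry":0,"rz":0,"jaw":0.094},{"dx":-0.075,"dy":-0.024,"dz":0,"rx":0,"ry":0,"rz":0,"jaw":0.094},{"dx":-0.115,"dy":-0.037,"dz":0,"rx":0,"ry":0,"rz":0,"jaw":0.094},{"dx":-0.136,"dy":-0.043,"dz":0.01,"rx":0,"ry":0,"rz":0,"jaw":0.094},{"dx":-0.141,"dy":-0.045,"dz":0.03,"rx":0,"ry":0,"rz":0,"jaw":0.094}]}}

```text
clock: 30.0
tcp_pos: [0.4396, -0.1025, 0.1007]
ee_rot: [0.001, 0.696, 0.718, 0.0]
force: [0.3, 0.1, 0.2]
gripper_width: 0.0942
gripper_force: 0.0
```

>>> {"fn": "carry_out", "kwargs": {"plan": [{"dx":0,"dy":0,"dz":0.015,"rx":0,"ry":0,"rz":0,"jaw":0.094},{"dx":0,"dy":0,"dz":0.04,"rx":0,"ry":0,"rz":0,"jaw":0.094},{"dx":0,"dy":0,"dz":0.068,"rx":0,"ry":0,"rz":0,"jaw":0.094},{"dx":0,"dy":0,"dz":0.078,"rx":0,"ry":0,"rz":0,"jaw":0.094},{"dx":0,"dy":0,"dz":0.078,"rx":0,"ry":0,"rz":0,"jaw":0.094}]}}

```text
clock: 30.62
tcp_pos: [0.4392, -0.1001, 0.0222]
ee_rot: [-0.0, 0.695, 0.719, -0.0]
force: [0.9, 0.0, 1.3]
gripper_width: 0.0939
gripper_force: 0.0
```

>>> {"fn": "carry_out", "kwargs": {"plan": [{"dx":0,"dy":0,"dz":0,"rx":0,"ry":0,"rz":0,"jaw":0.045},{"dx":0,"dy":0,"dz":0,"rx":0,"ry":0,"rz":0,"jaw":0.045},{"dx":0,"dy":0,"dz":0,"rx":0,"ry":0,"rz":0,"jaw":0.045},{"dx":0,"dy":0,"dz":0,"rx":0,"ry":0,"rz":0,"jaw":0.045},{"dx":0,"dy":0,"dz":0,"rx":0,"ry":0,"rz":0,"jaw":0.045}], "newtons": 35}}

```text
clock: 31.25
tcp_pos: [0.4363, -0.1007, 0.0225]
ee_rot: [-0.002, 0.695, 0.719, -0.002]
force: [-5.4, 0.0, 4.7]
gripper_width: 0.0541
gripper_force: 34.9
```

```bash
python3 -c "
from mv import *
chain((439.5,-100.6,22,92),(439.5,-100.6,140,92),(497,70,145,93.4),(555.4,240.2,140,94.8),(555.4,240.2,109,94.8))"
```

```text
(439.5, -100.6, 140, 92) <- [0.0, 0.0, -118.0, 0.0]
(497, 70, 145, 93.4) <- [168.5, 63.4, -5.0, -1.4]
(555.4, 240.2, 140, 94.8) <- [166.4, 68.4, 5.0, -1.4]
(555.4, 240.2, 109, 94.8) <- [0.0, 0.0, 31.0, -0.0]
```

>>> {"fn": "carry_out", "kwargs": {"plan": [{"dx":0,"dy":0,"dz":-0.008,"rx":0,"ry":0,"rz":0,"jaw":0.045},{"dx":0,"dy":0,"dz":-0.03,"rx":0,"ry":0,"rz":0,"jaw":0.045},{"dx":0,"dy":0,"dz":-0.06,"rx":0,"ry":0,"rz":0,"jaw":0.045},{"dx":0,"dy":0,"dz":-0.095,"rx":0,"ry":0,"rz":0,"jaw":0.045},{"dx":0,"dy":0,"dz":-0.118,"rx":0,"ry":0,"rz":0,"jaw":0.045}]}}

```text
clock: 31.88
tcp_pos: [0.4405, -0.1002, 0.1422]
ee_rot: [0.001, 0.695, 0.719, 0.001]
force: [0.9, -1.2, -7.2]
gripper_width: 0.0539
gripper_force: 34.9
```

>>> {"fn": "carry_out", "kwargs": {"plan": [{"dx":0.025,"dy":0.009,"dz":-0.002,"rx":0,"ry":0,"rz":-0.2,"jaw":0.045},{"dx":0.06,"dy":0.023,"dz":-0.005,"rx":0,"ry":0,"rz":-0.5,"jaw":0.045},{"dx":0.098,"dy":0.037,"dz":-0.005,"rx":0,"ry":0,"rz":-0.8,"jaw":0.045},{"dx":0.135,"dy":0.051,"dz":-0.005,"rx":0,"ry":0,"rz":-1.1,"jaw":0.045},{"dx":0.1685,"dy":0.0634,"dz":-0.005,"rx":0,"ry":0,"rz":-1.4,"jaw":0.045}]}}

```text
clock: 32.5
tcp_pos: [0.4976, 0.072, 0.1457]
ee_rot: [0.0, 0.686, 0.728, 0.001]
force: [0.2, -0.4, -6.2]
gripper_width: 0.0538
gripper_force: 34.9
```

>>> {"fn": "carry_out", "kwargs": {"plan": [{"dx":0.04,"dy":0.0164,"dz":0,"rx":0,"ry":0,"rz":-0.4,"jaw":0.045},{"dx":0.08,"dy":0.0329,"dz":0,"rx":0,"ry":0,"rz":-0.8,"jaw":0.045},{"dx":0.12,"dy":0.0493,"dz":0,"rx":0,"ry":0,"rz":-1.2,"jaw":0.045},{"dx":0.152,"dy":0.0625,"dz":0.002,"rx":0,"ry":0,"rz":-1.4,"jaw":0.045},{"dx":0.1664,"dy":0.0684,"dz":0.005,"rx":0,"ry":0,"rz":-1.4,"jaw":0.045}]}}

```text
clock: 33.12
tcp_pos: [0.5555, 0.2433, 0.1403]
ee_rot: [-0.001, 0.676, 0.737, 0.001]
force: [-0.1, -0.5, -7.5]
gripper_width: 0.0538
gripper_force: 34.9
```

>>> {"fn": "carry_out", "kwargs": {"plan": [{"dx":0,"dy":0,"dz":0.006,"rx":0,"ry":0,"rz":0,"jaw":0.045},{"dx":0,"dy":0,"dz":0.017,"rx":0,"ry":0,"rz":0,"jaw":0.045},{"dx":0,"dy":0,"dz":0.026,"rx":0,"ry":0,"rz":0,"jaw":0.045},{"dx":0,"dy":0,"dz":0.031,"rx":0,"ry":0,"rz":0,"jaw":0.045},{"dx":0,"dy":0,"dz":0.031,"rx":0,"ry":0,"rz":0,"jaw":0.045}]}}

```text
clock: 33.75
tcp_pos: [0.5551, 0.2399, 0.109]
ee_rot: [-0.0, 0.677, 0.736, -0.0]
force: [-0.8, -0.8, -6.9]
gripper_width: 0.0536
gripper_force: 34.9
```

>>> {"fn": "carry_out", "kwargs": {"plan": [{"dx":0,"dy":0,"dz":0,"rx":0,"ry":0,"rz":0,"jaw":0.045},{"dx":0,"dy":0,"dz":0,"rx":0,"ry":0,"rz":0,"jaw":0.045},{"dx":0,"dy":0,"dz":0.001,"rx":0,"ry":0,"rz":0,"jaw":0.045},{"dx":0,"dy":0,"dz":0.002,"rx":0,"ry":0,"rz":0,"jaw":0.045},{"dx":0,"dy":0,"dz":0.002,"rx":0,"ry":0,"rz":0,"jaw":0.045}]}}

```text
clock: 34.38
tcp_pos: [0.5553, 0.2404, 0.1074]
ee_rot: [-0.0, 0.677, 0.736, -0.0]
force: [0.8, 0.2, -7.0]
gripper_width: 0.0537
gripper_force: 34.9
```

>>> {"fn": "carry_out", "kwargs": {"plan": [{"dx":0,"dy":0,"dz":0.0006,"rx":0,"ry":0,"rz":0,"jaw":0.045},{"dx":0,"dy":0,"dz":0.0012,"rx":0,"ry":0,"rz":0,"jaw":0.045},{"dx":0,"dy":0,"dz":0.0018,"rx":0,"ry":0,"rz":0,"jaw":0.045},{"dx":0,"dy":0,"dz":0.0024,"rx":0,"ry":0,"rz":0,"jaw":0.045},{"dx":0,"dy":0,"dz":0.0026,"rx":0,"ry":0,"rz":0,"jaw":0.045}]}}

```text
clock: 35.0
tcp_pos: [0.5554, 0.2405, 0.1048]
ee_rot: [-0.0, 0.677, 0.736, 0.0]
force: [0.4, 0.0, -7.1]
gripper_width: 0.0538
gripper_force: 34.9
```

>>> {"fn": "carry_out", "kwargs": {"plan": [{"dx":0,"dy":0,"dz":0.0003,"rx":0,"ry":0,"rz":0,"jaw":0.045},{"dx":0,"dy":0,"dz":0.0006,"rx":0,"ry":0,"rz":0,"jaw":0.045},{"dx":0,"dy":0,"dz":0.0008,"rx":0,"ry":0,"rz":0,"jaw":0.045},{"dx":0,"dy":0,"dz":0.0008,"rx":0,"ry":0,"rz":0,"jaw":0.045},{"dx":0,"dy":0,"dz":0.0008,"rx":0,"ry":0,"rz":0,"jaw":0.045}]}}

```text
clock: 35.62
tcp_pos: [0.5554, 0.2405, 0.1046]
ee_rot: [0.0, 0.677, 0.736, 0.0]
force: [-1.9, -1.0, 3.5]
gripper_width: 0.0537
gripper_force: 34.9
```

>>> {"fn": "carry_out", "kwargs": {"plan": [{"dx":0,"dy":0,"dz":0,"rx":0,"ry":0,"rz":0,"jaw":0.094},{"dx":0,"dy":0,"dz":0,"rx":0,"ry":0,"rz":0,"jaw":0.094},{"dx":0,"dy":0,"dz":0,"rx":0,"ry":0,"rz":0,"jaw":0.094},{"dx":0,"dy":0,"dz":0,"rx":0,"ry":0,"rz":0,"jaw":0.094},{"dx":0,"dy":0,"dz":-0.015,"rx":0,"ry":0,"rz":0,"jaw":0.094}]}}

```text
clock: 36.25
tcp_pos: [0.5546, 0.24, 0.1186]
ee_rot: [-0.0, 0.677, 0.736, -0.001]
force: [-0.1, 0.4, 1.0]
gripper_width: 0.0936
gripper_force: 0.0
```

>>> {"fn": "carry_out", "kwargs": {"plan": [{"dx":0,"dy":0,"dz":-0.025,"rx":0,"ry":0,"rz":0,"jaw":0.094},{"dx":0,"dy":0,"dz":-0.06,"rx":0,"ry":0,"rz":0,"jaw":0.094},{"dx":0,"dy":0,"dz":-0.09,"rx":0,"ry":0,"rz":0,"jaw":0.094},{"dx":-0.04,"dy":0,"dz":-0.11,"rx":0,"ry":0,"rz":0,"jaw":0.094},{"dx":-0.1,"dy":0,"dz":-0.11,"rx":0,"ry":0,"rz":0,"jaw":0.094}]}}

```text
clock: 36.88
tcp_pos: [0.5651, 0.1427, 0.2323]
ee_rot: [0.001, 0.675, 0.738, 0.003]
force: [0.9, 0.4, 0.0]
gripper_width: 0.0939
gripper_force: 0.0
```

>>> {"fn": "carry_out", "kwargs": {"plan": [{"dx":-0.05,"dy":0,"dz":0,"rx":0,"ry":0,"rz":0,"jaw":0.094},{"dx":-0.1,"dy":0,"dz":0,"rx":0,"ry":0,"rz":0,"jaw":0.094},{"dx":-0.15,"dy":0,"dz":0,"rx":0,"ry":0,"rz":0,"jaw":0.094},{"dx":-0.19,"dy":0,"dz":0,"rx":0,"ry":0,"rz":0,"jaw":0.094},{"dx":-0.21,"dy":0,"dz":0,"rx":0,"ry":0,"rz":0,"jaw":0.094}]}}

```text
clock: 37.5
tcp_pos: [0.5815, -0.0711, 0.23]
ee_rot: [0.001, 0.678, 0.735, 0.0]
force: [-0.6, 0.3, -0.6]
gripper_width: 0.0941
gripper_force: 0.0
```

```bash
python3 - <<'E'
from fit import *
c=ctrl.read_camera("top"); x0,y0,n=140,170,8; img=c["img"]
hsv=cv2.cvtColor(cv2.resize(img[y0:225,x0:220],None,fx=n,fy=n,interpolation=cv2.INTER_CUBIC),cv2.COLOR_RGB2HSV)
m=((hsv[:,:,1]>70)&(hsv[:,:,2]>110)&(hsv[:,:,0]<30)).astype(np.uint8)
k,_,st,ce=cv2.connectedComponentsWithStats(m)
for i in range(1,k):
    if st[i,4]>60: print(st[i,4],onz(c,((ce[i]+.5)/n-.5)+[x0,y0],.128)[:2]*1000)
cs=ctrl.read_camera("side")["img"]
a=cv2.resize(img[175:225,75:215],None,fx=5,fy=5,interpolation=cv2.INTER_CUBIC); b=cv2.resize(cs[215:320,195:335],None,fx=3.2,fy=3.2,interpolation=cv2.INTER_CUBIC)
save("fin.png",np.vstack([a,cv2.copyMakeBorder(b,0,0,0,700-b.shape[1],cv2.BORDER_CONSTANT)]))
E
```

```text
1505 [570.96 191.41]
1602 [562.53 291.07]
5168 [541.84 160.76]
342 [547.16 170.69]
1524 [544.17 189.3 ]
1690 [535.42 288.97]
282 [520.92 171.04]
1872 [518.85 207.13]
1705 [512.08 266.04]
```

View pics/fin.png

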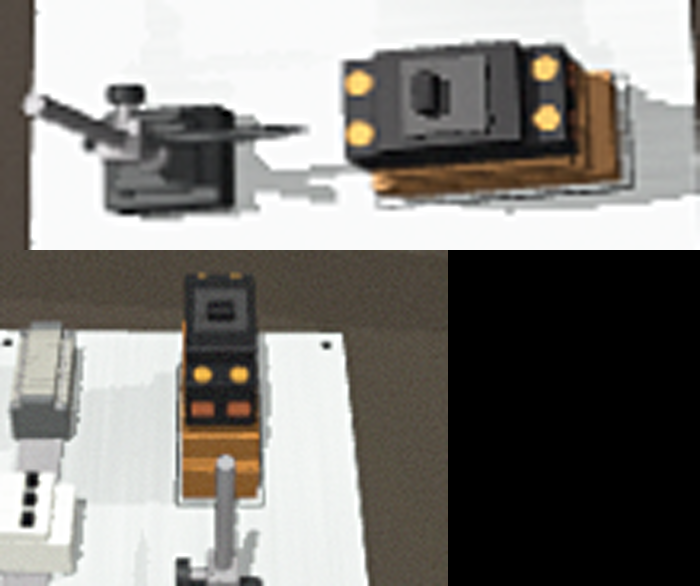

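```bash
python3 -c "
from rig import ctrl
print(ctrl.job_done())"
```

```text
the job is handed in; nothing more can be done
None
```

I stacked the 36, 24 and 18 mm packers (78 mm) on the rectangle, set the breaker on top toggle up within about 1.5 mm of centre in the top view, let go and handed the job in; the gauge mark itself is less certain: I read it as about 79–80 mm, and some readings reached 85, so the 84 mm stack (18, 30 and 36) can't be ruled out.

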